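Pack the fruit pots and close the carton for taping

TASK

First switch the tape dispenser on so that its water warms up: press its knob in, turn it clockwise past the safety stop all the way to the green mark and let it spring back out. Then stand all the fruit pots (there are three or four) upright in the open carton, and close it ready for taping: fold both short end flaps down flat first, then the two long side flaps flat over them. Leave the other things on the bench where they are.

Things in the scene. Friction and masses are not known exactly. Their poses are not given: they have to be found in the camera images.
- dial (a joint): turn of the dispenser's black knob, rad, clockwise seen from above: 0 = white mark (off), 1.40 = green mark (on, end stop). Friction 0.03 N m; stays where left. Out, it is blocked by a safety stop at about 0.40; pressed in more than 5.5 mm it passes the stop, is trapped in until about 1.0, then can spring out (and turns back only when pressed)
- dial_push (a joint): how far the knob is pressed straight down, m: 0 = out, 0.007 = fully in; spring, 3 N at the start of travel and 9 N fully in
- dial_grip (a point): point on the knob's vertical axis, 134 mm above the bench when out; turns and sinks with the knob. Its x axis points to the white pointer line (dispenser's +x at joint value 0). The knob is round, fluted, 40 mm across, from 114 to 139 mm above the bench, on a round skirt 56 mm across (top at 114 mm); panel at 100 mm
- dispenser: grey carton-tape dispenser, fixed. Origin on the bench under the knob's axis. In its frame the low front part (100 mm high) spans x -130 to 130 and y -120 to 60 mm, and the roll housing (260 mm high with its dome, and a water bottle on top up to 310 mm) y -120 to -410 mm
- carton: open corrugated carton, fixed to the bench. Origin at the centre of its underside; outside 148 (x) by 210 (y) by 79 mm high, walls and floor 4 mm, inside 140 by 202 by 75 mm deep; it holds up to four pots standing
- flap_end_left (a joint): fold angle of the carton's end flap on the short edge at +y of the carton frame, rad: 0 = flat shut (level), 1.57 = standing straight up, 2.2 = as far open outward as it goes. Stiff crease (0.03 N m): it stays where left
- end_left_crease (a point): middle of the crease of the flap (144 mm wide, 73 mm from crease to free edge, 3 mm thick), on the top edge of the wall, 79 mm above the bench; fixed to the flap: its x axis points from the free edge to the crease
- flap_end_right (a joint): fold angle of the carton's end flap on the short edge at -y of the carton frame, rad: 0 = flat shut (level), 1.57 = standing straight up, 2.2 = as far open outward as it goes. Stiff crease (0.03 N m): it stays where left
- end_right_crease (a point): middle of the crease of the flap (144 mm wide, 73 mm from crease to free edge, 3 mm thick), on the top edge of the wall, 79 mm above the bench; fixed to the flap: its x axis points from the free edge to the crease
- flap_side_far (a joint): fold angle of the carton's side flap on the long edge at +x of the carton frame, rad: 0 = flat shut (level), 1.57 = standing straight up, 2.2 = as far open outward as it goes. Stiff crease (0.03 N m): it stays where left
- side_far_crease (a point): middle of the crease of the flap (208 mm wide, 73 mm from crease to free edge, 3 mm thick), on the top edge of the wall, 82.5 mm above the bench; fixed to the flap: its x axis points from the free edge to the crease
- flap_side_near (a joint): fold angle of the carton's side flap on the long edge at -x of the carton frame, rad: 0 = flat shut (level), 1.57 = standing straight up, 2.2 = as far open outward as it goes. Stiff crease (0.03 N m): it stays where left
- side_near_crease (a point): middle of the crease of the flap (208 mm wide, 73 mm from crease to free edge, 3 mm thick), on the top edge of the wall, 82.5 mm above the bench; fixed to the flap: its x axis points from the free edge to the crease
- pot_a: red fruit pot with a silver foil lid, 58 mm across, 64 mm high, about 135 g, standing. Origin at the centre of its underside, z up. May be absent
- pot_b: orange fruit pot with a silver foil lid, 58 mm across, 64 mm high, about 135 g, standing. Origin at the centre of its underside, z up. May be absent
- pot_c: green fruit pot with a silver foil lid, 58 mm across, 64 mm high, about 135 g, standing. Origin at the centre of its underside, z up. May be absent
- pot_d: purple fruit pot with a silver foil lid, 58 mm across, 64 mm high, about 135 g, standing. Origin at the centre of its underside, z up. May be absent
- pot_e: yellow fruit pot with a silver foil lid, 58 mm across, 64 mm high, about 135 g, standing. Origin at the centre of its underside, z up. May be absent
- coffee_jar: bystander: brown glass jar with black cap, 58 mm across, 88 mm high, among the pots; not to be packed. Origin at the underside
- slim_can: bystander: tall light-blue can, 57 mm across, 155 mm high; not to be packed. Origin at the underside
- juice_bottle: bystander: orange juice bottle, 64 mm across, 190 mm high; not to be packed. Origin at the underside
- tape_roll: bystander: roll of brown paper tape lying flat, 110 mm across, 70 mm high. Origin at the underside
- scanner: bystander: grey and black handheld scanner, about 170 by 55 by 34 mm, lying. Origin at the underside
- marker: bystander: white and black marker pen, 140 mm long, 17 mm thick, lying along its x. Origin at the underside
There are look-alikes about, which are no part of the job. What is shaped like the pot_e but blue is not meant.

How it is judged:
On the way, in this order (a step that is already met when the one before it is completed fails the run):
1. the dispenser's knob is turned to the green mark and has sprung back out (value of joint dial above 1.2 rad and value of joint dial_push below 0.002 m), for 0.2 s.
2. all the fruit pots stand upright inside the carton (x of pot_a in the frame of carton between -0.07 and 0.07 m and y of pot_a in the frame of carton between -0.101 and 0.101 m and z of each of pot_a, pot_b, pot_c, pot_d, pot_e in the frame of carton below 0.012 m and angle between each of pot_a, pot_b, pot_c, pot_d, pot_e's own z axis and vertical below 0.2 rad and x of pot_b in the frame of carton between -0.07 and 0.07 m and y of pot_b in the frame of carton between -0.101 and 0.101 m and x of pot_c in the frame of carton between -0.07 and 0.07 m and y of pot_c in the frame of carton between -0.101 and 0.101 m and x of pot_d in the frame of carton between -0.07 and 0.07 m and y of pot_d in the frame of carton between -0.101 and 0.101 m and x of pot_e in the frame of carton between -0.07 and 0.07 m and y of pot_e in the frame of carton between -0.101 and 0.101 m), for 0.2 s.
3. both end flaps are folded down flat (value of joint each of flap_end_left, flap_end_right below 0.15 rad), for 0.2 s.
4. both side flaps are folded down flat over them (value of joint each of flap_side_far, flap_side_near below 0.15 rad), for 0.2 s.
At the end, for the whole second after the job is handed in: The knob is past 1.2 rad and out (less than 2 mm pressed), every fruit pot present stands on the carton's floor inside its walls (within 0.2 rad of upright, at rest), and all four flaps are within 0.15 rad of flat (all of step 1 and all of step 2 and all of step 3 and all of step 4 and linear speed of each of pot_a, pot_b, pot_c, pot_d, pot_e below 0.03 m/s); the robot touches nothing.
It fails at once if a thing that does not belong to the job was shoved more than 5 cm or knocked over (distance of any of coffee_jar, slim_can, juice_bottle, tape_roll, scanner, marker from where it was at the start of the episode above 0.05 m or angle between any of coffee_jar, slim_can, juice_bottle's own z axis and vertical above 0.8 rad).
Of pot_a, pot_b, pot_c, pot_d, pot_e only 3 to 4 are there at a start; the rules pass over those that are not, and their reading is None.
At some moment in a run one of pot_a, pot_b, pot_c, pot_d, pot_e may be knocked a few centimetres aside while the robot is not near it.
It also fails if it takes over 210 s, if anything falls off the work surface, if the arm or the gripper's body presses on something with over 40 N, if the wrist force passes 120 N, or if a joint passes its speed limit or range.

ROBOT

A 6-joint arm with a two-finger parallel gripper is mounted at the origin on the work surface. World frame = base frame: x ahead of the robot, y to its left, z up, the work surface at z = 0. Lengths are in m, angles in rad, forces in N, time in s.
With the tool pointing down it reaches from about 0.275 to 0.75 m from the base axis. Payload 10.2 kg.
Tool frame: the origin (TCP) lies on the centre line of the jaws, within the pads' length; the fingertips stand arm.tips_ahead ahead of it and the grasp point (between the pads) lies 3 mm ahead of it (arm.tips_ahead is the distance from the TCP to the fingertips, in m); z points along the fingers, x is the direction in which the jaws open and shut, and the axes are right-handed (so a half turn about z gives the same grasp; the last joint's range is limited). The gripper opens to 88 mm and grips with 3 to 60 N. Pads are 18 mm wide; open, the fingers measure 123 mm over their backs; the gripper's body (75 mm by 187 mm) begins 45 mm behind the grasp point.
Start: joints at [-1.492, 0.313, 1.498, -0, 1.331, -0.223], TCP at [0.156, -0.501, 0.261] pointing down, gripper open.
Joint ranges: [-2.94, 2.94], [-0.97, 2.17], [0.19, 2.56], [-1.23, 4.37], [0.02, 3.11], [-2.88, 2.88]. Speed limits (rad/s): [2.39, 2.39, 3.01, 3.14, 3.14, 3.14].

INTERFACE

Orientations are given as a unit quaternion [w, x, y, z].
In Python, from plant import sensors, eyes, arm gives the robot as it stands.
- The arm moves only by the tool drive_tool, never from a script. Its argument "steps" is text: rows parted by semicolons, each of 4 numbers parted by spaces: the shift along the tool's x, y, z in mm, then the turn about the tool's z in degrees. In form: dx dy dz twist; .... A call has exactly 10 rows; each row is the pose to reach, as a shift and turn from the pose commanded when the call began, along the tool's axes at that moment; what a row does not reach only later rows make up. A row lasts 1/12 s, in which the tool goes at most 41.7 mm and 7.16 degrees, less where a joint would pass 70% of its speed; a pose out of reach is approached as far as the arm can. A call with a gripper value outside its range is refused whole. "claw" is the closure, from 0 (fully open) to 1 (shut), set as the call begins (left out, the last holds). The fingers move at their own pace and stop on an object; "newtons" is the grip in N (left out, the last holds). Time passes only in rows, so rows that repeat a pose let the fingers close, or fill a call up. It gives the time, the measured TCP pose, the force and the opening at its end, in the units of the state.
- sensors.observe(): the state, without advancing time (a new reading comes with each control period).
- eyes.grab_frame(name): name is "side" or "top"; returns (picture, depth): 384x512x3 uint8, red, green, blue; 384x512 float32, m along the optical axis (not along the pixel's ray), 0 where there is no reading.
- eyes.calibration(name): a dict with "camera_matrix" (3x3 intrinsics, pixels), "distortion" ([k1, k2, p1, p2, k3] as OpenCV has them; the pictures are not rectified), "origin" and "rotation" of the camera in the world. Camera axes: x right, y down, z forward; pixel columns grow to the right and rows downward; lengths in m; the calibration is good to about 2 mm. A picture is of the moment at which its call begins. calibration takes no time and is no camera call.
- arm.close_job(): hands the job in, once; it reports no verdict.
The state is a dict: "clock": time; "joint_pos": joint angles; "qd": joint speeds; "tau": joint torques, N m; "ee_pos": TCP position; "ee_rot": TCP orientation; "contact_force": force on the tool from outside, world axes, zero at the start; "ft_torque": the same for the moment, N m; "finger_gap": opening from 0.0 (shut) to 1.0 (fully open).
Only numpy, scipy, OpenCV 4.12 (cv2) and the standard library are available. Lean on these libraries where they do the work, as an engineer would, in place of code of your own. Each camera call takes 0.05 s, during which the arm holds its last target.

## Working session

There is one attempt and no reset: what is moved stays moved. The work goes in short steps, Python scripts to look and compute and a tool call to move; the robot and the scene stay as the last step left them, time stands still between calls to the robot, and variables do not carry over. Pictures are saved under pics/ and viewed, and the job is handed in when it is done.

Besides the shell and the picture viewer there is one more tool, called after "Emit:" by a JSON object that holds its "name" and its "arguments", one argument or row to a line. drive_tool: Moves the arm, as the interface text tells. Its arguments: {"type":"object","properties":{"steps":{"type":"string"},"claw":{"type":"number"},"newtons":{"type":"number"}},"required":["steps"]}

```bash
ls; mkdir -p pics; python3 - <<'E'
from plant import sensors, eyes, arm
import cv2
print(sensors.observe()); print(arm.tips_ahead)
for n in ("side","top"):
    p,d=eyes.grab_frame(n); cv2.imwrite(f"pics/{n}0.png",p[:,:,::-1]); import numpy as np; np.save(f"pics/{n}0.npy",d)
    print(n,eyes.calibration(n))
E
```

```text
pics
{'clock': 0.0, 'joint_pos': array([-1.49240940e+00,  3.13406859e-01,  1.49841363e+00, -2.36702513e-05,
        1.33099397e+00, -2.23393680e-01]), 'qd': array([ 0.00077054, -0.00189157,  0.00088231,  0.00012965,  0.00019851,
       -0.00069262]), 'tau': array([ 3.56967385e-04, -4.02209508e+01, -2.52271610e+01,  6.94690878e-02,
        3.52296315e-02, -9.98065025e-05]), 'ee_pos': array([ 0.15601021, -0.50106011,  0.26019196]), 'ee_rot': array([-4.54613409e-04,  8.05365044e-01, -5.92778856e-01, -4.08242436e-04]), 'contact_force': array([ 0.36565973, -0.54491709,  0.62696891]), 'ft_torque': array([-0.01201097, -0.0216333 ,  0.00922092]), 'finger_gap': 0.99771420752381}
0.022
side {'camera_matrix': array([[367.01897231,   0.        , 243.12987921],
       [  0.        , 367.01897231, 192.02410178],
       [  0.        ,   0.        ,   1.        ]]), 'distortion': array([-0.00155672,  0.        ,  0.        ,  0.        ,  0.        ]), 'origin': array([0.27630759, 0.72912063, 0.99668961]), 'rotation': array([ 0.05130519, -0.12821871,  0.93496719, -0.32674775])}
top {'camera_matrix': array([[473.79318811,   0.        , 247.78623668],
       [  0.        , 473.79318811, 187.09246863],
       [  0.        ,   0.        ,   1.        ]]), 'distortion': array([-0.1771875,  0.       ,  0.       ,  0.       ,  0.       ]), 'origin': array([0.36884083, 0.04445784, 1.76093242]), 'rotation': array([ 0.02605097, -0.70144557,  0.71192057, -0.02155364])}
```

View pics/side0.png

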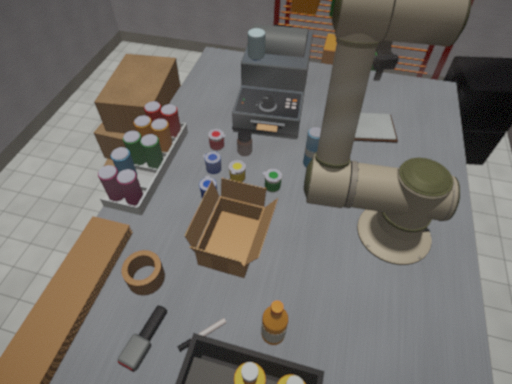

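View pics/top0.png

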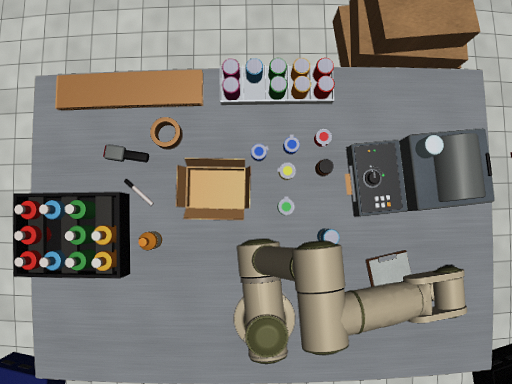

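The top view shows red (323,137), yellow (288,171) and green (286,206) pots. It also shows blue look-alikes at (259,152) and (291,145), and the black-capped jar at (325,167). I'll check these in a close crop and set up helpers.

```bash
cat > h.py <<'E'
import numpy as np, cv2
from scipy.spatial.transform import Rotation as R
from plant import sensors, eyes, arm
def rot(q): return R.from_quat([q[1],q[2],q[3],q[0]]).as_matrix()
def ray(n,uv):
    c=eyes.calibration(n); uv=np.array(uv,float).reshape(-1,1,2)
    p=cv2.undistortPoints(uv,c["camera_matrix"],c["distortion"]).reshape(-1,2)
    return c["origin"], np.c_[p,np.ones(len(p))]@rot(c["rotation"]).T
def plane(n,uv,z):
    o,d=ray(n,uv); t=(z-o[2])/d[:,2]; return o+t[:,None]*d
def cloud(n,d):
    h,w=d.shape; u,v=np.meshgrid(np.arange(w),np.arange(h))
    o,r=ray(n,np.c_[u.ravel(),v.ravel()]); P=o+r*d.ravel()[:,None]; P[d.ravel()==0]=np.nan
    return P.reshape(h,w,3)
def proj(n,P):
    c=eyes.calibration(n); M=rot(c["rotation"]); 
    rv,_=cv2.Rodrigues(M.T); return cv2.projectPoints(np.array(P,float).reshape(-1,1,3),rv,-M.T@c["origin"],c["camera_matrix"],c["distortion"])[0].reshape(-1,2)
def crop(img,x0,y0,x1,y1,f,name): cv2.imwrite(name,cv2.resize(img[y0:y1,x0:x1],None,fx=f,fy=f,interpolation=cv2.INTER_CUBIC))
E
python3 - <<'E'
from h import *
t=cv2.imread("pics/top0.png"); s=cv2.imread("pics/side0.png")
crop(t,170,120,400,260,3,"pics/tc0.png"); crop(s,180,70,330,280,2.8,"pics/sc0.png")
E
```

```text
(no output)
```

View pics/tc0.png

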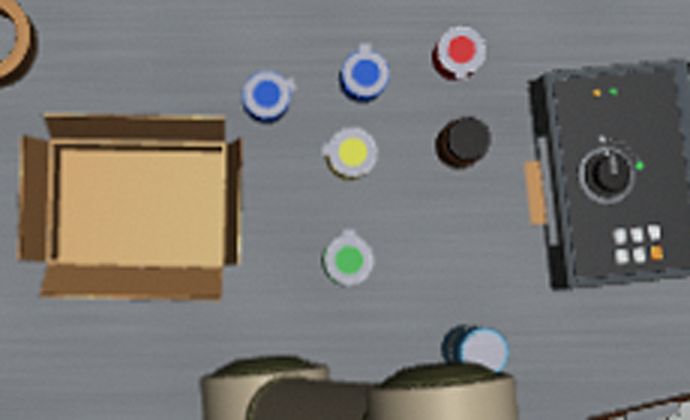

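View pics/sc0.png

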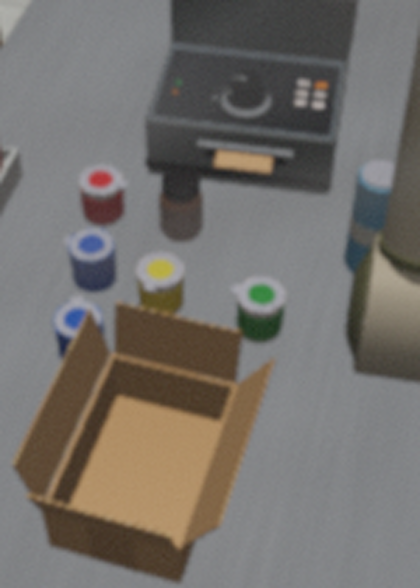

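```bash
python3 - <<'E'
from h import *
D={n:np.load(f"pics/{n}0.npy") for n in("top","side")}
P={n:cloud(n,D[n]) for n in D}
t=cv2.imread("pics/top0.png")
# dispenser panel
def rect(P,zlo,zhi,box,show=True):
    m=(P[...,2]>zlo)&(P[...,2]<zhi)&(P[...,0]>box[0])&(P[...,0]<box[1])&(P[...,1]>box[2])&(P[...,1]<box[3])
    q=P[m][:,:2]; return q, cv2.minAreaRect((q*1000).astype(np.float32))
for n in P:
  q,r=rect(P[n],.093,.107,(.2,.8,-.7,-.2)); print(n,"panel",len(q),r,np.median(P[n][...,2][(P[n][...,2]>.093)&(P[n][...,2]<.107)]))
  q,r=rect(P[n],.13,.145,(.3,.7,-.6,-.3)); print(n,"knob",len(q),r,q.mean(0) if len(q) else 0)
  q,r=rect(P[n],.068,.082,(.3,.7,.0,.4)); print(n,"rim",len(q),r)
  q,r=rect(P[n],-.002,.01,(.38,.6,.1,.3));
  for name,(lo,hi) in dict(pots=(.055,.07),jar=(.08,.095),slim=(.148,.16),juice=(.18,.2)).items():
    z=P[n][...,2]; m=((z>lo)&(z<hi)&(P[n][...,1]<.7)&(P[n][...,1]>-.3)&(P[n][...,0]<.66)).astype(np.uint8)
    k,l,st,c=cv2.connectedComponentsWithStats(m)
    for i in range(1,k):
        if st[i,4]>25:
            q=P[n][l==i]; (cx,cy),rr=cv2.minEnclosingCircle((q[:,:2]*1000).astype(np.float32)); print(n,name,c[i].round(),st[i,4],"mean",q.mean(0).round(4),"circ",round(cx),round(cy),round(rr))
E
```

```text
top panel 3153 ((481.914794921875, -349.3296203613281), (304.594970703125, 325.41558837890625), 5.205272197723389) 0.10075236775897145
top knob 215 ((510.4419250488281, -437.36041259765625), (254.55642700195312, 144.87606811523438), 4.605288505554199) [ 0.51188862 -0.44686328]
top rim 432 ((502.19317626953125, 198.32498168945312), (395.759765625, 398.4971008300781), 0.8545892238616943)
top pots [291. 145.] 173 mean [ 0.6353 -0.1052  0.0636] circ 636 -106 29
top pots [323. 141.] 83 mean [ 0.6474 -0.2229  0.0636] circ 656 -224 28
top pots [259. 151.] 189 mean [0.6119 0.0137 0.0636] circ 613 11 32
top pots [286. 171.] 178 mean [ 0.541  -0.0855  0.0644] circ 540 -83 32
top pots [286. 206.] 196 mean [ 0.4125 -0.0799  0.0636] circ 415 -80 31
top pots [125. 212.] 31 mean [0.3997 0.5014 0.0629] circ 400 500 47
top jar [326. 166.] 158 mean [ 0.5532 -0.2248  0.0873] circ 553 -226 27
top jar [190. 178.] 101 mean [0.5189 0.2601 0.0873] circ 497 239 77
top jar [237. 168.] 44 mean [0.5498 0.0929 0.0859] circ 538 101 40
top jar [199. 209.] 28 mean [0.4059 0.2283 0.0881] circ 405 230 20
top jar [217
[... 2272 characters left out ...]
side jar [273. 331.] 63 mean [0.2967 0.4315 0.0876] circ 298 416 30
side jar [252. 362.] 200 mean [0.3292 0.5115 0.0879] circ 322 519 138
side slim [315. 133.] 125 mean [ 0.3077 -0.2206  0.1554] circ 304 -224 28
side slim [198. 210.] 99 mean [0.5777 0.1755 0.1512] circ 578 168 103
side slim [409. 221.] 105 mean [0.0028 0.0624 0.1543] circ -1 46 51
side slim [239. 375.] 111 mean [0.3444 0.56   0.1497] circ 344 555 22
side slim [260. 375.] 102 mean [0.301  0.5481 0.1498] circ 305 545 22
side slim [285. 379.] 62 mean [0.2492 0.54   0.1495] circ 247 539 18
side juice [379. 209.] 575 mean [0.095  0.0727 0.1906] circ 104 55 195
side juice [277. 307.] 144 mean [0.2982 0.4099 0.1886] circ 298 409 15
```

```bash
python3 - <<'E'
from h import *
t=cv2.imread("pics/top0.png"); s=cv2.imread("pics/side0.png")
# fruit discs
for n,im in(("top",t),("side",s)):
  hsv=cv2.cvtColor(im,cv2.COLOR_BGR2HSV)
  for c,(lo,hi) in dict(red=(172,8),yellow=(24,36),green=(50,75)).items():
    H=hsv[...,0].astype(int); m=((H>=lo)|(H<=hi)) if lo>hi else ((H>=lo)&(H<=hi)); m=m&(hsv[...,1]>100)&(hsv[...,2]>110)
    k,l,st,ce=cv2.connectedComponentsWithStats(m.astype(np.uint8))
    for i in range(1,k):
      if 12<st[i,4]<150:
        w=plane(n,ce[i],.064)[0]
        if -.3<w[1]<.0 and w[0]>.3: print(n,c,ce[i].round(1),st[i,4],w.round(4))
P=cloud("top",np.load("pics/top0.npy")); Q=cloud("side",np.load("pics/side0.npy"))
for n,X in(("top",P),("side",Q)):
  z=X[...,2]; b=(X[...,0]>.3)&(X[...,0]<.7)&(X[...,1]>-.62)&(X[...,1]<-.28)
  for nm,lo,hi in(("knob",.13,.146),("panel",.092,.108),("skirt",.11,.118)):
    m=(b&(z>lo)&(z<hi)).astype(np.uint8); k,l,st,ce=cv2.connectedComponentsWithStats(m)
    for i in range(1,k):
      if st[i,4]>20:
        q=X[l==i]; print(n,nm,ce[i].round(),st[i,4],q.mean(0).round(4),cv2.minAreaRect((q[:,:2]*1000).astype(np.float32)),cv2.minEnclosingCircle((q[:,:2]*1000).astype(np.float32)))
crop(t,335,120,410,225,6,"pics/disp.png")
E
```

```text
top red [319.7  66.8] 23 [ 0.9263 -0.2188  0.064 ]
top red [331.   69.7] 13 [ 0.9152 -0.2606  0.064 ]
top red [323.4  86.9] 32 [ 0.8491 -0.2295  0.064 ]
top red [323.3 136. ] 63 [ 0.6655 -0.2229  0.064 ]
top yellow [287.2 170.1] 63 [ 0.5425 -0.0884  0.064 ]
top green [285.9 206.5] 59 [ 0.4117 -0.0812  0.064 ]
side red [159.  111.8] 41 [ 0.9233 -0.2881  0.064 ]
side red [215.4 133.5] 33 [ 0.6671 -0.2261  0.064 ]
side yellow [236.7 165.6] 42 [ 0.5442 -0.0909  0.064 ]
side green [273.1 174.6] 35 [ 0.414  -0.0839  0.064 ]
top knob [407. 173.] 120 [ 0.5179 -0.5059  0.1386] ((515.9576416015625, -506.11932373046875), (254.55419921875, 7.130284309387207), 5.0534892082214355) ((516.2151489257812, -509.03155517578125), 127.27881622314453)
top knob [374. 177.] 107 [ 0.5054 -0.3837  0.1383] ((505.29376220703125, -383.77740478515625), (38.29756164550781, 37.4016227722168), 3.1956593990325928) ((505.59698486328125, -385.0025939941406), 20.3648624420166)
top panel [380. 177.] 3289 [ 0.5094 -0.4167  0.1009] ((510.18487548828125, -416.0084228515625), (260.8354797363281, 187.47845458984375), 5.2052712
[... 663 characters left out ...]
8281, -382.79437255859375), 22.15093994140625)
side panel [269. 102.] 2007 [ 0.5062 -0.4135  0.1004] ((509.3978271484375, -417.5948486328125), (259.5643005371094, 193.6102752685547), 4.654994964599609) ((509.757568359375, -420.95281982421875), 158.50875854492188)
side skirt [273.  85.] 117 [ 0.5135 -0.5071  0.1141] ((516.8118286132812, -506.51617431640625), (259.6967468261719, 16.793132781982422), 4.648802280426025) ((517.4923706054688, -514.8851928710938), 129.84849548339844)
side skirt [268. 106.] 46 [ 0.5042 -0.3734  0.1136] ((503.5370788574219, -376.9042663574219), (53.46083450317383, 47.478965759277344), 13.779147148132324) ((504.75347900390625, -382.24847412109375), 29.412708282470703)
```

View pics/disp.png

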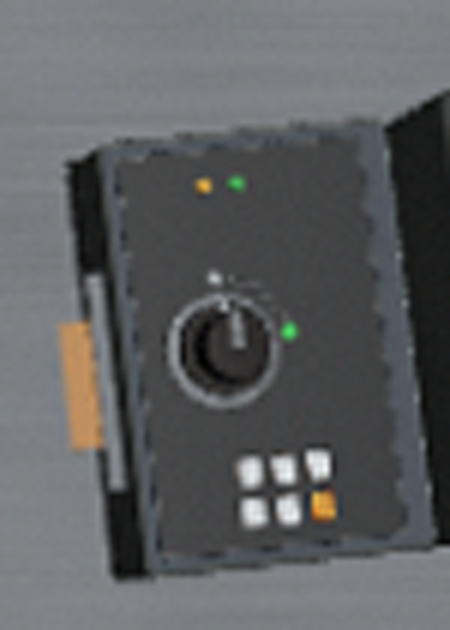

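```bash
python3 - <<'E'
from h import *
t=cv2.imread("pics/top0.png"); s=cv2.imread("pics/side0.png")
P=cloud("top",np.load("pics/top0.npy")); Q=cloud("side",np.load("pics/side0.npy"))
for n,X,hi in(("top",P,.02),("side",Q,.02)):
  z=X[...,2]; im=t if n=="top" else s
  hsv=cv2.cvtColor(im,cv2.COLOR_BGR2HSV)
  m=((z>-.01)&(z<hi)&(X[...,0]>.38)&(X[...,0]<.6)&(X[...,1]>.05)&(X[...,1]<.32)&(hsv[...,1]>60)).astype(np.uint8)
  k,l,st,ce=cv2.connectedComponentsWithStats(m); i=1+np.argmax(st[1:,4])
  q=X[l==i]; print(n,st[i],q.mean(0),cv2.minAreaRect((q[:,:2]*1000).astype(np.float32)))
  # flaps & walls: all points in region of carton above .03
  b=(z>.085)&(X[...,0]>.3)&(X[...,0]<.68)&(X[...,1]>.0)&(X[...,1]<.38)&(hsv[...,1]>60)
  q=X[b]; print(" flap extents",q.min(0),q.max(0))
  # tops per flap
  c=np.array([.48,.17])
  for nm,sel in(("+x",(X[...,0]>.57)),("-x",X[...,0]<.40),("+y",X[...,1]>.285),("-y",X[...,1]<.06)):
    q=X[b&sel]; 
    if len(q): print("  ",nm,len(q),q.min(0).round(3),q.max(0).round(3))
crop(t,170,150,260,230,8,"pics/cart_t.png"); crop(s,180,170,285,280,7,"pics/cart_s.png")
E
```

```text
top [ 188  170   56   38 2041] [0.48375373 0.17408443 0.00453349] ((483.3367919921875, 173.8447265625), (202.6761474609375, 139.24510192871094), 88.18133544921875)
 flap extents [0.3001609  0.00054827 0.08500036] [0.58136224 0.37945544 0.24600722]
   +x 183 [0.57  0.065 0.119] [0.581 0.269 0.16 ]
   -x 544 [0.3   0.001 0.088] [0.4   0.379 0.246]
   +y 232 [0.3   0.285 0.096] [0.559 0.379 0.156]
   -y 155 [0.301 0.001 0.099] [0.548 0.06  0.246]
side [ 204  208   56   57 1865] [0.49096488 0.14482054 0.00401603] ((490.07354736328125, 148.13018798828125), (167.51443481445312, 129.34259033203125), 87.71158599853516)
 flap extents [0.30054799 0.01140423 0.08507156] [0.58289606 0.30210749 0.24080348]
   +x 382 [0.57  0.069 0.112] [0.583 0.27  0.156]
   -x 461 [0.301 0.011 0.092] [0.4   0.276 0.241]
   +y 192 [0.416 0.285 0.097] [0.555 0.302 0.151]
   -y 618 [0.301 0.011 0.086] [0.551 0.06  0.241]
```

View pics/cart_t.png

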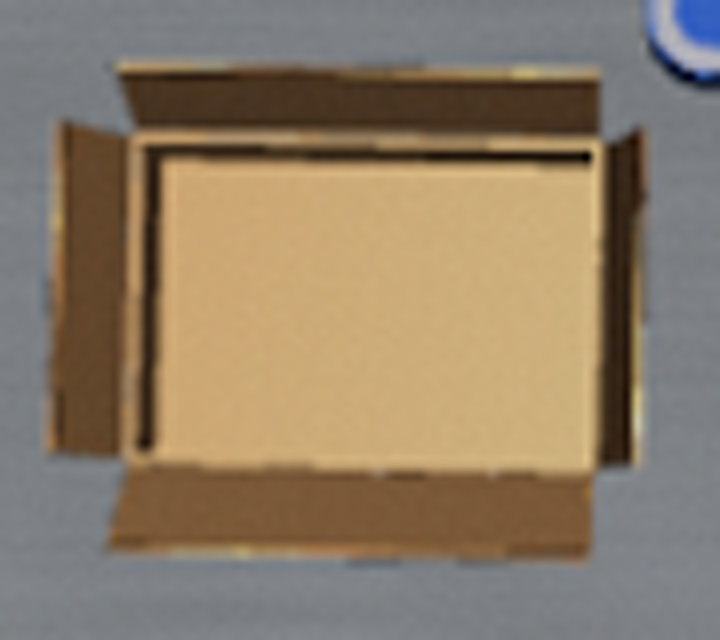

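View pics/cart_s.png

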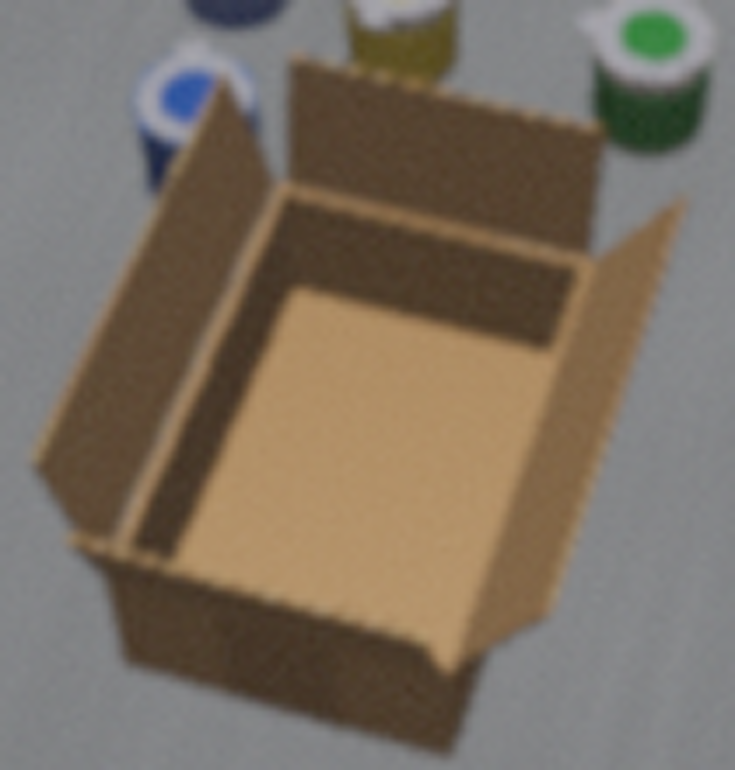

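```bash
cat >> h.py <<'E'
def go(*wps, st=None):
    """wps: (x,y,z,yawdeg|None) world TCP; prints cumulative tool-frame shifts from current pose"""
    s=sensors.observe(); M=rot(s["ee_rot"]); p0=s["ee_pos"]; y0=np.degrees(np.arctan2(M[1,0],M[0,0]))
    print("t%.2f"%s["clock"],"pos",p0.round(4),"yaw %.1f"%y0,"gap %.3f"%s["finger_gap"],"F",s["contact_force"].round(1),"j6 %.2f"%s["joint_pos"][5])
    for w in wps:
        d=M.T@(np.array(w[:3])-p0); tw=0 if w[3] is None else (y0-w[3]+180)%360-180
        print("  ->",w,": %.1f %.1f %.1f %.1f"%(*(d*1000),tw),"dist %.0f"%(1000*np.linalg.norm(d)))
E
python3 - <<'E'
from h import *
go((.36,-.27,.27,-33),(.505,-.384,.22,5),(.505,-.384,.139,5))
E
```

```text
t0.10 pos [ 0.156  -0.5011  0.2602] yaw -72.7 gap 1.000 F [ 0.1  0.5 -0.8] j6 -0.22
  -> (0.36, -0.27, 0.27, -33) : -160.0 -263.5 -9.5 -39.7 dist 308
  -> (0.505, -0.384, 0.22, 5) : -8.0 -368.0 40.3 -77.7 dist 370
  -> (0.505, -0.384, 0.139, 5) : -7.9 -368.0 121.3 -77.7 dist 388
```

Emit:
{"name": "drive_tool", "arguments": {
  "steps": "-160 -150 -10 -7; -160 -264 -10 -14; -160 -264 -10 -21; -160 -264 -10 -28; -160 -264 -10 -35; -160 -264 -10 -42; -160 -264 -10 -49; -160 -264 -10 -56; -160 -264 -10 -63; -160 -264 -10 -70",
  "claw": 0.2,
  "newtons": 25
}}

```text
clock: 0.93
ee_pos: [0.3613, -0.2689, 0.2706]
ee_rot: [-0.0, 1.0, -0.019, -0.0]
contact_force: [0.6, 0.1, -0.4]
finger_gap: 0.802
```

```bash
python3 - <<'E'
from h import *
for n in ("side","top"):
    p,d=eyes.grab_frame(n); cv2.imwrite(f"pics/{n}1.png",p[:,:,::-1]); np.save(f"pics/{n}1.npy",d)
go((.505,-.384,.22,5),(.505,-.384,.139,5))
E
```

```text
t1.03 pos [ 0.3606 -0.2697  0.2705] yaw -2.6 gap 0.801 F [ 0.1 -0.2  0.2] j6 -0.86
  -> (0.505, -0.384, 0.22, 5) : 149.4 107.7 50.4 -7.6 dist 191
  -> (0.505, -0.384, 0.139, 5) : 149.4 107.7 131.4 -7.6 dist 226
```

View pics/top1.png

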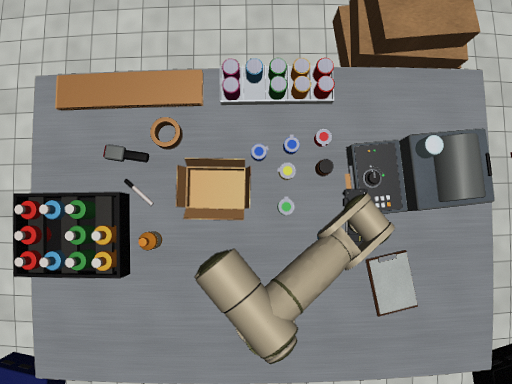

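View pics/side1.png

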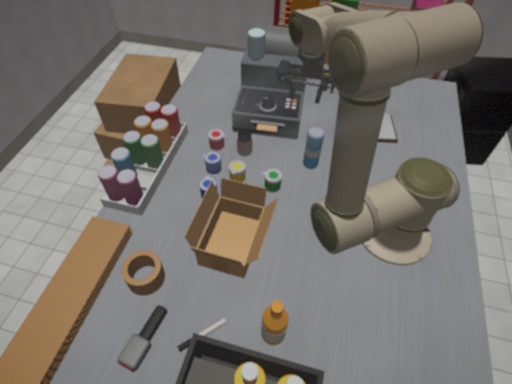

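Once the arm moved, no other pots appeared, so there are three: red (323,137), yellow (288,171) and green (286,206). The blue pots, the rack cans and the crate bottles are look-alikes. Now the knob.

Emit:
{"name": "drive_tool", "arguments": {
  "steps": "40 29 10 -7.6; 75 54 20 -7.6; 112 81 35 -7.6; 149 108 50 -7.6; 149 108 70 -7.6; 149 108 95 -7.6; 149 108 115 -7.6; 149 108 128 -7.6; 149 108 131 -7.6; 149 108 131 -7.6",
  "claw": 0.25
}}

```text
clock: 1.87
ee_pos: [0.5039, -0.385, 0.1389]
ee_rot: [-0.001, 0.999, 0.041, -0.001]
contact_force: [-0.7, 0.6, -0.6]
finger_gap: 0.754
```

Emit:
{"name": "drive_tool", "arguments": {
  "steps": "0 0 0 0; 0 0 0 0; 0 0 0 0; 0 0 0 0; 0 0 0 0; 0 0 0 0; 0 0 0 0; 0 0 0 0; 0 0 0 0; 0 0 0 0",
  "claw": 0.8,
  "newtons": 25
}}

```text
clock: 2.7
ee_pos: [0.5056, -0.385, 0.1408]
ee_rot: [0.001, 0.999, 0.043, 0.002]
contact_force: [7.1, 0.5, 0.6]
finger_gap: 0.446
```

Emit:
{"name": "drive_tool", "arguments": {
  "steps": "0 0 3 0; 0 0 6 0; 0 0 8 0; 0 0 9 0; 0 0 9 0; 0 0 9 0; 0 0 9 0; 0 0 9 0; 0 0 9 0; 0 0 9 0"
}}

```text
clock: 3.53
ee_pos: [0.5059, -0.3853, 0.1336]
ee_rot: [0.002, 0.999, 0.043, 0.002]
contact_force: [4.0, 2.9, 12.8]
finger_gap: 0.443
```

Emit:
{"name": "drive_tool", "arguments": {
  "steps": "0 0 0 6; 0 0 0 12; 0 0 0 18; 0 0 0 24; 0 0 0 30; 0 0 0 36; 0 0 0 42; 0 0 0 48; 0 0 0 54; 0 0 0 60"
}}

```text
clock: 4.37
ee_pos: [0.5071, -0.3858, 0.1337]
ee_rot: [0.0, 0.885, -0.465, 0.005]
contact_force: [12.4, 0.0, 7.9]
finger_gap: 0.445
```

Emit:
{"name": "drive_tool", "arguments": {
  "steps": "0 0 0 5; 0 0 0 10; 0 0 0 15; 0 0 0 20; 0 0 0 22; 0 0 0 22; 0 0 -3 22; 0 0 -7 22; 0 0 -9 22; 0 0 -9 22"
}}

```text
clock: 5.2
ee_pos: [0.5065, -0.3863, 0.1409]
ee_rot: [0.0, 0.782, -0.623, 0.005]
contact_force: [13.2, -6.5, -5.0]
finger_gap: 0.445
```

Release, rise and look.

Emit:
{"name": "drive_tool", "arguments": {
  "steps": "0 0 0 0; 0 0 0 0; 0 0 0 0; 0 0 0 0; 0 0 -10 0; 0 0 -40 0; 0 0 -80 0; 0 0 -110 0; 0 0 -110 0; 0 0 -110 0",
  "claw": 0.25
}}

```text
clock: 6.03
ee_pos: [0.5045, -0.3852, 0.252]
ee_rot: [0.0, 0.782, -0.623, 0.002]
contact_force: [0.6, -0.5, -1.1]
finger_gap: 0.75
```

```bash
python3 - <<'E'
from h import *
go((.40,-.2,.25,0))
p,d=eyes.grab_frame("side"); cv2.imwrite("pics/s2.png",p[:,:,::-1]); crop(p[:,:,::-1],225,70,315,140,8,"pics/s2c.png")
X=cloud("side",d); b=(abs(X[...,0]-.505)<.03)&(abs(X[...,1]+.384)<.03)&(X[...,2]>.125)&(X[...,2]<.15); print(b.sum(),np.percentile(X[b][:,2],[10,50,90]))
E
```

```text
t6.03 pos [ 0.5045 -0.3852  0.252 ] yaw -77.1 gap 0.750 F [ 0.6 -0.5 -1.1] j6 0.51
  -> (0.4, -0.2, 0.25, 0) : -203.9 60.5 1.2 -77.1 dist 213
83 [0.12916822 0.13706815 0.14010489]
```

View pics/s2c.png

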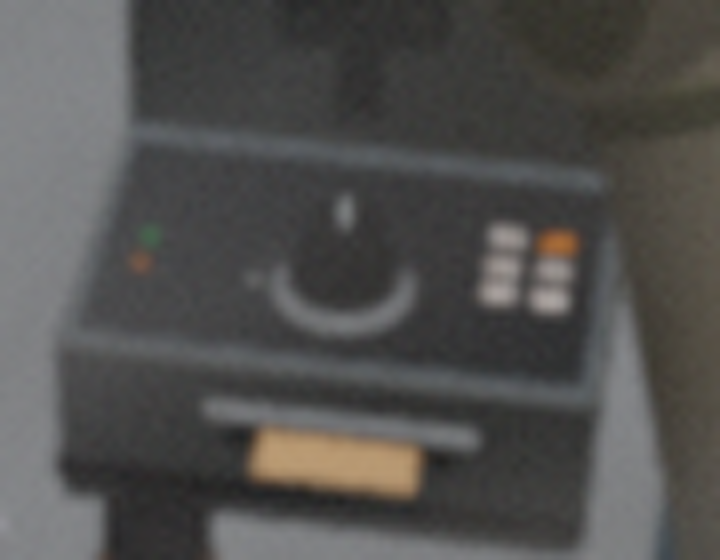

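Knob is out with its pointer at the green mark. Re-measure the pots and set up the green pick.

```bash
cat >> h.py <<'E'
CC=np.array([.4825,.1732]); CY=np.radians(-1.7)
def cw(x,y,z,yaw=-91.7):
    c,s=np.cos(CY),np.sin(CY); return (round(CC[0]+(x*c-y*s)/1000,4),round(CC[1]+(x*s+y*c)/1000,4),z,yaw)
def discs(pics=None,tag=None):
  for n in("top","side"):
    im=eyes.grab_frame(n)[0][:,:,::-1].copy()
    if tag: cv2.imwrite(f"pics/{n}_{tag}.png",im)
    hsv=cv2.cvtColor(im,cv2.COLOR_BGR2HSV)
    for c,(lo,hi) in dict(red=(172,8),yellow=(24,36),green=(50,75)).items():
      H=hsv[...,0].astype(int); m=((H>=lo)|(H<=hi)) if lo>hi else ((H>=lo)&(H<=hi)); m=m&(hsv[...,1]>100)&(hsv[...,2]>110)
      k,l,st,ce=cv2.connectedComponentsWithStats(m.astype(np.uint8))
      for i in range(1,k):
        if 12<st[i,4]<150:
          w=plane(n,ce[i],.064)[0]
          if -.3<w[1]<.4 and .3<w[0]<.75: print(n,c,ce[i].round(1),st[i,4],w.round(4))
E
python3 - <<'E'
from h import *
discs(tag="3")
go((.413,-.0825,.16,-90),(.413,-.0825,.07,-90))
E
```

```text
top red [323.3 136. ] 63 [ 0.6655 -0.2229  0.064 ]
top yellow [287.2 170.1] 63 [ 0.5425 -0.0884  0.064 ]
top green [286.5 205.9] 48 [ 0.4137 -0.0833  0.064 ]
side red [215.4 133.5] 33 [ 0.6671 -0.2261  0.064 ]
side yellow [236.7 165.7] 41 [ 0.544  -0.0907  0.064 ]
side green [273.  174.6] 34 [ 0.4142 -0.0836  0.064 ]
t6.18 pos [ 0.5039 -0.3846  0.2484] yaw -77.1 gap 0.751 F [-0.7  0.6  0.7] j6 0.51
  -> (0.413, -0.0825, 0.16, -90) : -314.6 21.1 89.2 12.9 dist 328
  -> (0.413, -0.0825, 0.07, -90) : -314.4 21.0 179.2 12.9 dist 362
```

Emit:
{"name": "drive_tool", "arguments": {
  "steps": "-80 5 0 7; -160 10 0 13; -240 15 10 13; -315 21 40 13; -315 21 80 13; -315 21 110 13; -315 21 145 13; -315 21 170 13; -315 21 179 13; -315 21 179 13",
  "claw": 0.08
}}

```text
clock: 7.02
ee_pos: [0.4108, -0.0799, 0.0673]
ee_rot: [-0.001, -0.707, 0.707, 0.003]
contact_force: [0.3, -1.2, -1.0]
finger_gap: 0.921
```

```bash
python3 - <<'E'
from h import *
go((.413,-.0825,.07,-90))
E
```

```text
t7.02 pos [ 0.4108 -0.0799  0.0673] yaw -90.1 gap 0.921 F [ 0.3 -1.2 -1. ] j6 1.10
  -> (0.413, -0.0825, 0.07, -90) : 2.6 -2.2 -2.7 -0.1 dist 4
```

Emit:
{"name": "drive_tool", "arguments": {
  "steps": "2 -2 -2 0; 2 -2 -2 0; 2 -2 -2 0; 2 -2 -2 0; 2 -2 -2 0; 2 -2 -2 0; 2 -2 -2 0; 2 -2 -2 0; 2 -2 -2 0; 2 -2 -2 0",
  "claw": 0.5,
  "newtons": 20
}}

```text
clock: 7.85
ee_pos: [0.4165, -0.0855, 0.074]
ee_rot: [0.0, -0.706, 0.708, -0.002]
contact_force: [0.5, -0.7, 7.9]
finger_gap: 0.649
```

```bash
python3 - <<'E'
from h import *
go((.413,-.0825,.25,-90),cw(-34,0,.25),cw(-34,0,.085),cw(-34,38,.085),cw(-34,-38,.085),cw(-34,-38,.076))
E
```

```text
t7.85 pos [ 0.4165 -0.0855  0.074 ] yaw -90.1 gap 0.649 F [ 0.5 -0.7  7.9] j6 1.09
  -> (0.413, -0.0825, 0.25, -90) : -2.7 3.0 -176.0 -0.1 dist 176
  -> (np.float64(0.4485), np.float64(0.1742), 0.25, -91.7) : -259.4 -31.9 -176.4 1.6 dist 315
  -> (np.float64(0.4485), np.float64(0.1742), 0.085, -91.7) : -259.8 -31.4 -11.4 1.6 dist 262
  -> (np.float64(0.4496), np.float64(0.2122), 0.085, -91.7) : -297.8 -32.4 -11.5 1.6 dist 300
  -> (np.float64(0.4474), np.float64(0.1362), 0.085, -91.7) : -221.8 -30.4 -11.4 1.6 dist 224
  -> (np.float64(0.4474), np.float64(0.1362), 0.076, -91.7) : -221.8 -30.4 -2.4 1.6 dist 224
```

Emit:
{"name": "drive_tool", "arguments": {
  "steps": "0 0 -40 0; 0 0 -80 0; 0 0 -120 0; 0 0 -160 0; 0 0 -180 0; -60 -8 -180 1.6; -140 -16 -180 1.6; -220 -26 -180 1.6; -259 -32 -180 1.6; -259 -32 -180 1.6"
}}

```text
clock: 8.68
ee_pos: [0.441, 0.1239, 0.2532]
ee_rot: [0.0, -0.696, 0.718, -0.0]
contact_force: [0.5, -1.0, -1.3]
finger_gap: 0.653
```

Emit:
{"name": "drive_tool", "arguments": {
  "steps": "0 0 0 0; 0 0 0 0; 0 0 0 0; 0 0 0 0; 0 0 0 0; 0 0 0 0; 0 0 0 0; 0 0 0 0; 0 0 0 0; 0 0 0 0"
}}

```text
clock: 9.52
ee_pos: [0.4412, 0.122, 0.2527]
ee_rot: [-0.0, -0.696, 0.718, 0.0]
contact_force: [0.2, -0.3, -0.4]
finger_gap: 0.65
```

```bash
python3 - <<'E'
from h import *
discs(tag="4")
go(cw(-34,0,.25),cw(-34,0,.085),cw(-34,38,.085),cw(-34,-38,.085),cw(-34,-38,.076))
for n in("top","side"):
  im=cv2.imread(f"pics/{n}_4.png"); x=(150,120,310,260) if n=="top" else (170,90,310,290); crop(im,*x,3.5 if n=="top" else 2.9,f"pics/{n}_4c.png")
E
```

```text
top red [323.3 136. ] 63 [ 0.6655 -0.2229  0.064 ]
top yellow [287.2 170.1] 63 [ 0.5425 -0.0884  0.064 ]
side red [215.4 133.6] 34 [ 0.6671 -0.2257  0.064 ]
side yellow [234.5 165.6] 16 [ 0.5515 -0.089   0.064 ]
t9.62 pos [0.4413 0.1221 0.2527] yaw -91.7 gap 0.650 F [ 0.8  0.3 -1.5] j6 1.61
  -> (np.float64(0.4485), np.float64(0.1742), 0.25, -91.7) : -52.3 -5.7 2.7 -0.0 dist 53
  -> (np.float64(0.4485), np.float64(0.1742), 0.085, -91.7) : -52.3 -5.7 167.7 -0.0 dist 176
  -> (np.float64(0.4496), np.float64(0.2122), 0.085, -91.7) : -90.3 -5.7 167.7 -0.0 dist 191
  -> (np.float64(0.4474), np.float64(0.1362), 0.085, -91.7) : -14.3 -5.7 167.7 -0.0 dist 168
  -> (np.float64(0.4474), np.float64(0.1362), 0.076, -91.7) : -14.3 -5.7 176.7 -0.0 dist 177
```

View pics/side_4c.png

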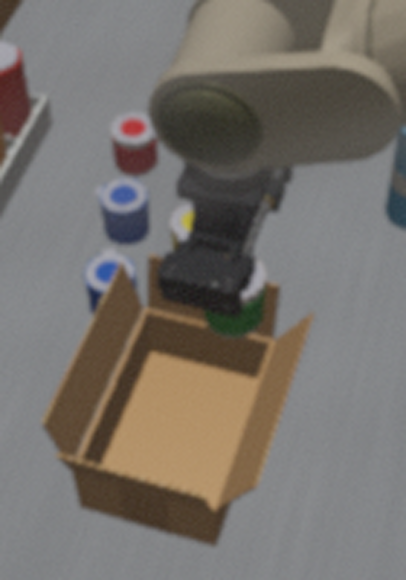

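View pics/top_4c.png

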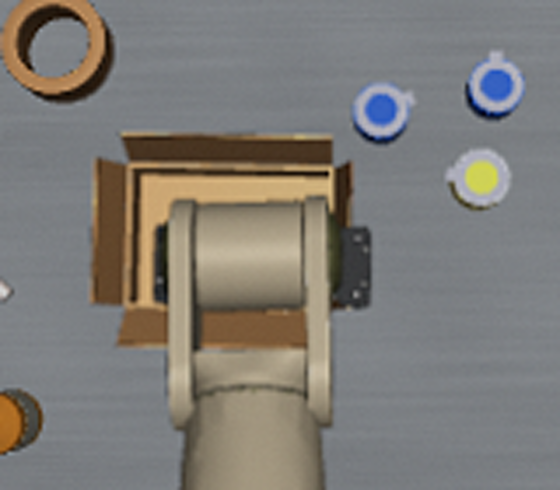

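Emit:
{"name": "drive_tool", "arguments": {
  "steps": "-26 -3 2 0; -52 -6 2 0; -52 -6 2 0; -52 -6 40 0; -52 -6 80 0; -52 -6 110 0; -52 -6 140 0; -52 -6 160 0; -52 -6 168 0; -52 -6 168 0"
}}

```text
clock: 10.45
ee_pos: [0.4482, 0.1736, 0.0835]
ee_rot: [-0.001, -0.696, 0.718, 0.001]
contact_force: [-0.1, 0.6, -1.8]
finger_gap: 0.651
```

Emit:
{"name": "drive_tool", "arguments": {
  "steps": "-13 0 0 0; -26 0 0 0; -38 0 0 0; -38 0 0 0; -25 0 0 0; -10 0 0 0; 5 0 0 0; 20 0 0 0; 38 0 0 0; 38 0 0 0"
}}

```text
clock: 11.28
ee_pos: [0.448, 0.1338, 0.0854]
ee_rot: [0.0, -0.696, 0.718, -0.0]
contact_force: [-0.4, 0.4, -1.3]
finger_gap: 0.654
```

```bash
python3 - <<'E'
from h import *
go(cw(-34,-38,.085),cw(-34,-38,.076))
p,d=eyes.grab_frame("side"); crop(p[:,:,::-1],170,90,310,290,2.9,"pics/s5.png")
E
```

```text
t11.28 pos [0.448  0.1338 0.0854] yaw -91.8 gap 0.654 F [-0.4  0.4 -1.3] j6 1.64
  -> (np.float64(0.4474), np.float64(0.1362), 0.085, -91.7) : -2.4 0.7 0.4 -0.1 dist 3
  -> (np.float64(0.4474), np.float64(0.1362), 0.076, -91.7) : -2.4 0.7 9.4 -0.1 dist 10
```

View pics/s5.png

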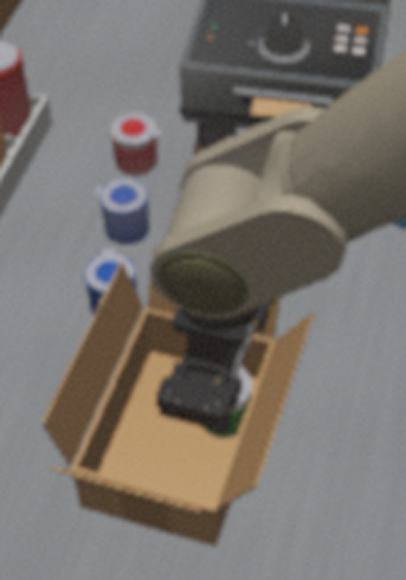

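Emit:
{"name": "drive_tool", "arguments": {
  "steps": "0 0 3 0; 0 0 6 0; 0 0 7 0; 0 0 8 0; 0 0 8 0; 0 0 8 0; 0 0 8 0; 0 0 8 0; 0 0 8 0; 0 0 8 0"
}}

```text
clock: 12.17
ee_pos: [0.4478, 0.1367, 0.0778]
ee_rot: [0.0, -0.697, 0.717, -0.0]
contact_force: [-6.6, -0.8, 16.0]
finger_gap: 0.654
```

Emit:
{"name": "drive_tool", "arguments": {
  "steps": "0 0 0 0; 0 0 0 0; 0 0 0 0; 0 0 0 0; 0 0 -10 0; 0 0 -40 0; 0 0 -80 0; 0 0 -120 0; 0 0 -160 0; 0 0 -180 0",
  "claw": 0.22
}}

```text
clock: 13.0
ee_pos: [0.4483, 0.1361, 0.2621]
ee_rot: [0.003, -0.697, 0.717, -0.002]
contact_force: [0.9, -0.3, 1.2]
finger_gap: 0.782
```

```bash
python3 - <<'E'
from h import *
discs(tag="6")
go((.50,.0,.25,-30),(.543,-.0895,.16,20),(.543,-.0895,.07,20))
E
```

```text
top red [323.3 136. ] 63 [ 0.6655 -0.2229  0.064 ]
top yellow [287.2 170.1] 63 [ 0.5425 -0.0884  0.064 ]
side red [215.  133.6] 29 [ 0.6685 -0.2253  0.064 ]
side green [246.7 224.5] 52 [0.4458 0.1339 0.064 ]
t13.10 pos [0.4487 0.1361 0.2608] yaw -91.7 gap 0.780 F [-0.3 -0.6 -1.1] j6 1.64
  -> (0.5, 0.0, 0.25, -30) : 134.5 -55.2 11.2 -61.7 dist 146
  -> (0.543, -0.0895, 0.16, 20) : 222.7 -100.2 101.5 -111.7 dist 264
  -> (0.543, -0.0895, 0.07, 20) : 222.8 -99.5 191.5 -111.7 dist 310
```

Emit:
{"name": "drive_tool", "arguments": {
  "steps": "25 -10 0 -7; 50 -20 0 -14; 80 -35 0 -21; 110 -50 0 -28; 140 -65 0 -35; 170 -80 0 -42; 200 -90 0 -49; 223 -100 0 -56; 223 -100 0 -63; 223 -100 0 -70",
  "claw": 0.08
}}

```text
clock: 13.93
ee_pos: [0.5407, -0.0912, 0.2553]
ee_rot: [-0.0, 0.982, -0.186, -0.001]
contact_force: [0.0, 0.7, -0.0]
finger_gap: 0.918
```

```bash
python3 - <<'E'
from h import *
discs(tag="7")
go((.543,-.0895,.16,20),(.543,-.0895,.07,20))
E
```

```text
top red [323.3 136. ] 63 [ 0.6655 -0.2229  0.064 ]
top green [224.4 198.4] 58 [0.4441 0.139  0.064 ]
side red [215.4 133.5] 33 [ 0.6671 -0.2261  0.064 ]
side yellow [236.7 165.7] 41 [ 0.544  -0.0907  0.064 ]
side green [246.7 224.4] 51 [0.446  0.1337 0.064 ]
t14.03 pos [ 0.5406 -0.0901  0.2556] yaw -21.7 gap 0.917 F [-0.1  0.7 -0. ] j6 -0.00
  -> (0.543, -0.0895, 0.16, 20) : 2.2 -1.5 95.6 -41.7 dist 96
  -> (0.543, -0.0895, 0.07, 20) : 2.4 -1.4 185.6 -41.7 dist 186
```

Emit:
{"name": "drive_tool", "arguments": {
  "steps": "2 -1 10 -7; 2 -1 20 -14; 2 -1 40 -21; 2 -1 60 -28; 2 -1 80 -35; 2 -1 95 -42; 2 -1 120 -42; 2 -1 150 -42; 2 -1 175 -42; 2 -1 183 -42"
}}

```text
clock: 14.87
ee_pos: [0.5412, -0.0887, 0.07]
ee_rot: [-0.002, 0.985, 0.174, -0.003]
contact_force: [-0.5, 0.7, -1.0]
finger_gap: 0.917
```

Emit:
{"name": "drive_tool", "arguments": {
  "steps": "0 0 0 0; 0 0 0 0; 0 0 0 0; 0 0 0 0; 0 0 0 0; 0 0 0 0; 0 0 -30 0; 0 0 -70 0; 0 0 -110 0; 0 0 -150 0",
  "claw": 0.5
}}

```text
clock: 15.7
ee_pos: [0.5428, -0.0895, 0.226]
ee_rot: [0.0, 0.984, 0.176, 0.0]
contact_force: [1.7, -0.4, -1.0]
finger_gap: 0.65
```

```bash
python3 - <<'E'
from h import *
go(cw(-10,41,.25),cw(-10,39,.25),cw(-10,39,.078))
E
```

```text
t15.70 pos [ 0.5428 -0.0895  0.226 ] yaw 20.3 gap 0.650 F [ 1.7 -0.4 -1. ] j6 -0.73
  -> (np.float64(0.4737), np.float64(0.2145), 0.25, -91.7) : 40.5 -309.1 -24.0 112.0 dist 313
  -> (np.float64(0.4737), np.float64(0.2125), 0.25, -91.7) : 39.9 -307.3 -24.0 112.0 dist 311
  -> (np.float64(0.4737), np.float64(0.2125), 0.078, -91.7) : 39.8 -307.3 148.0 112.0 dist 343
```

Emit:
{"name": "drive_tool", "arguments": {
  "steps": "0 0 -24 7; 5 -30 -24 14; 10 -60 -24 21; 15 -95 -24 28; 20 -130 -24 35; 25 -165 -24 42; 30 -200 -24 49; 34 -235 -24 56; 38 -270 -24 63; 40 -307 -24 70"
}}

```text
clock: 16.53
ee_pos: [0.475, 0.2097, 0.2482]
ee_rot: [-0.0, 0.913, -0.407, 0.0]
contact_force: [-0.3, 0.4, -0.5]
finger_gap: 0.649
```

Emit:
{"name": "drive_tool", "arguments": {
  "steps": "0 0 0 7; 0 0 0 14; 0 0 0 21; 0 0 0 28; 0 0 0 35; 0 0 0 42; 0 0 0 42; 0 0 0 42; 0 0 0 42; 0 0 0 42"
}}

```text
clock: 17.37
ee_pos: [0.4756, 0.2082, 0.2478]
ee_rot: [-0.0, 0.71, -0.704, 0.0]
contact_force: [0.6, 0.4, -1.3]
finger_gap: 0.647
```

```bash
python3 - <<'E'
from h import *
discs(tag="8")
go(cw(-10,39,.25),cw(-10,39,.150),cw(-10,39,.078))
im=cv2.imread("pics/side_8.png"); crop(im,170,90,310,290,2.9,"pics/s8c.png")
E
```

```text
top red [323.3 136. ] 63 [ 0.6655 -0.2229  0.064 ]
top green [224.5 198.7] 52 [0.443  0.1385 0.064 ]
side green [246.7 224.4] 52 [0.4461 0.1335 0.064 ]
t17.47 pos [0.4756 0.2082 0.2478] yaw -89.6 gap 0.653 F [ 0.4  0.2 -1. ] j6 1.75
  -> (np.float64(0.4737), np.float64(0.2125), 0.25, -91.7) : -4.3 1.8 -2.2 2.1 dist 5
  -> (np.float64(0.4737), np.float64(0.2125), 0.15, -91.7) : -4.3 1.9 97.8 2.1 dist 98
  -> (np.float64(0.4737), np.float64(0.2125), 0.078, -91.7) : -4.3 1.9 169.8 2.1 dist 170
```

View pics/s8c.png

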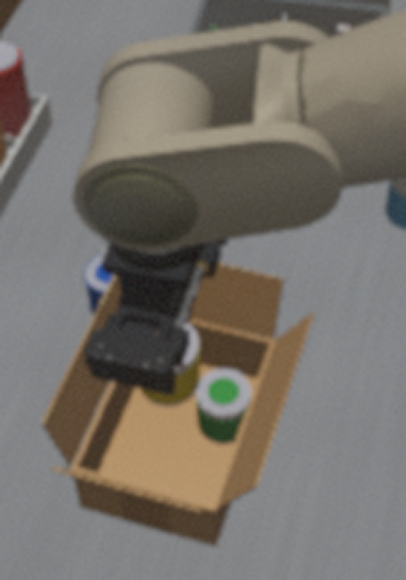

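Emit:
{"name": "drive_tool", "arguments": {
  "steps": "-4 2 20 2; -4 2 50 2; -4 2 80 2; -4 2 100 2; -4 2 120 2; -4 2 135 2; -4 2 150 2; -4 2 160 2; -4 2 166 2; -4 2 166 2"
}}

```text
clock: 18.3
ee_pos: [0.4732, 0.2121, 0.0809]
ee_rot: [-0.001, -0.697, 0.717, 0.0]
contact_force: [0.5, -0.3, -1.3]
finger_gap: 0.653
```

```bash
python3 - <<'E'
from h import *
go(cw(-10,39,.078))
E
```

```text
t18.30 pos [0.4732 0.2121 0.0809] yaw -91.7 gap 0.653 F [ 0.5 -0.3 -1.3] j6 1.79
  -> (np.float64(0.4737), np.float64(0.2125), 0.078, -91.7) : -0.4 -0.5 2.9 0.0 dist 3
```

Emit:
{"name": "drive_tool", "arguments": {
  "steps": "0 0 2 0; 0 0 4 0; 0 0 5 0; 0 0 6 0; 0 0 7 0; 0 0 7 0; 0 0 7 0; 0 0 7 0; 0 0 7 0; 0 0 7 0"
}}

```text
clock: 19.13
ee_pos: [0.475, 0.2124, 0.0783]
ee_rot: [0.002, -0.697, 0.717, -0.002]
contact_force: [-8.2, -3.2, 26.7]
finger_gap: 0.652
```

Emit:
{"name": "drive_tool", "arguments": {
  "steps": "0 0 0 0; 0 0 0 0; 0 0 0 0; 0 0 0 0; 0 0 -10 0; 0 0 -40 0; 0 0 -80 0; 0 0 -120 0; 0 0 -160 0; 0 0 -180 0",
  "claw": 0.22
}}

```text
clock: 19.97
ee_pos: [0.4742, 0.2124, 0.2602]
ee_rot: [0.003, -0.697, 0.717, -0.002]
contact_force: [0.1, 0.2, 1.1]
finger_gap: 0.781
```

```bash
python3 - <<'E'
from h import *
discs(tag="9")
go((.55,.0,.25,-90),(.6655,-.2235,.16,-90),(.6655,-.2235,.07,-90))
E
```

```text
top red [323.3 136. ] 63 [ 0.6655 -0.2229  0.064 ]
top green [224.8 198.9] 46 [0.442  0.1375 0.064 ]
side yellow [229.5 243. ] 74 [0.4772 0.2098 0.064 ]
side green [246.7 224.4] 52 [0.4461 0.1335 0.064 ]
t20.07 pos [0.4745 0.2125 0.259 ] yaw -91.7 gap 0.781 F [ 0.2 -0.4 -0.7] j6 1.80
  -> (0.55, 0.0, 0.25, -90) : 210.2 -81.5 9.3 -1.7 dist 226
  -> (0.6655, -0.2235, 0.16, -90) : 430.4 -202.7 99.8 -1.7 dist 486
  -> (0.6655, -0.2235, 0.07, -90) : 430.6 -202.1 189.8 -1.7 dist 512
```

Emit:
{"name": "drive_tool", "arguments": {
  "steps": "36 -17 0 -1.7; 72 -34 0 -1.7; 108 -51 0 -1.7; 144 -68 0 -1.7; 180 -85 0 -1.7; 216 -102 0 -1.7; 252 -119 0 -1.7; 288 -136 0 -1.7; 324 -153 0 -1.7; 360 -170 0 -1.7",
  "claw": 0.08
}}

```text
clock: 20.9
ee_pos: [0.633, -0.1544, 0.2535]
ee_rot: [0.0, 0.707, -0.707, -0.001]
contact_force: [0.3, -0.4, 0.2]
finger_gap: 0.918
```

```bash
python3 - <<'E'
from h import *
go((.666,-.224,.25,-90),(.666,-.224,.16,-90),(.666,-.224,.07,-90))
E
```

```text
t20.90 pos [ 0.633  -0.1544  0.2535] yaw -90.0 gap 0.918 F [ 0.3 -0.4  0.2] j6 1.15
  -> (0.666, -0.224, 0.25, -90) : 69.6 -32.9 3.4 0.0 dist 77
  -> (0.666, -0.224, 0.16, -90) : 69.7 -33.1 93.4 0.0 dist 121
  -> (0.666, -0.224, 0.07, -90) : 69.8 -33.3 183.4 0.0 dist 199
```

Emit:
{"name": "drive_tool", "arguments": {
  "steps": "35 -17 0 0; 70 -33 0 0; 70 -33 30 0; 70 -33 65 0; 70 -33 100 0; 70 -33 130 0; 70 -33 155 0; 70 -33 175 0; 70 -33 182 0; 70 -33 182 0"
}}

```text
clock: 21.73
ee_pos: [0.6649, -0.222, 0.0701]
ee_rot: [0.001, 0.707, -0.707, -0.002]
contact_force: [0.1, 0.4, 0.1]
finger_gap: 0.922
```

```bash
python3 - <<'E'
from h import *
p,d=eyes.grab_frame("side"); cv2.imwrite("pics/s10.png",p[:,:,::-1]);crop(p[:,:,::-1],170,70,330,280,2.8,"pics/s10c.png")
go((.666,-.224,.07,-90))
E
```

```text
t21.78 pos [ 0.6658 -0.2224  0.0722] yaw -90.0 gap 0.921 F [-0.1  0.5  0. ] j6 1.08
  -> (0.666, -0.224, 0.07, -90) : 1.6 -0.2 2.2 0.0 dist 3
```

View pics/s10c.png

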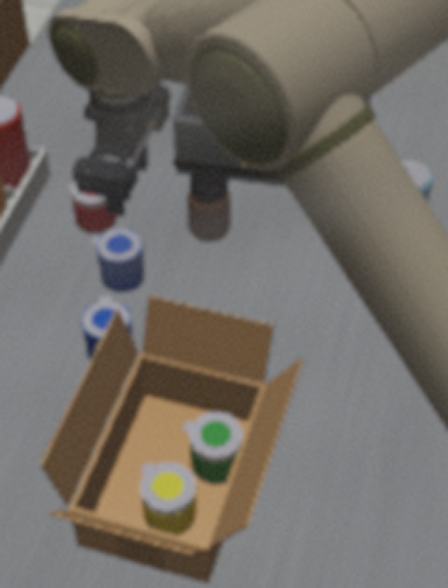

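Emit:
{"name": "drive_tool", "arguments": {
  "steps": "1 0 2 0; 1 0 2 0; 1 0 2 0; 1 0 2 0; 1 0 2 0; 1 0 2 0; 1 0 -30 0; 1 0 -70 0; 1 0 -110 0; 1 0 -150 0",
  "claw": 0.5
}}

```text
clock: 22.62
ee_pos: [0.6657, -0.2234, 0.2248]
ee_rot: [-0.0, 0.707, -0.707, -0.0]
contact_force: [0.9, -0.6, -0.2]
finger_gap: 0.498
```

```bash
python3 - <<'E'
from h import *
discs(tag="11")
go(cw(34,-8,.25),cw(34,-8,.078))
E
```

```text
top yellow [203.2 190. ] 64 [0.4751 0.2148 0.064 ]
side red [202.4 136.3] 35 [ 0.7089 -0.1992  0.064 ]
side yellow [229.5 243.1] 75 [0.4772 0.21   0.064 ]
side green [246.7 224.4] 52 [0.4461 0.1335 0.064 ]
t22.72 pos [ 0.6677 -0.2243  0.231 ] yaw -90.0 gap 0.500 F [-0.   0.9  0.9] j6 1.08
  -> (np.float64(0.5162), np.float64(0.1642), 0.25, -91.7) : -388.5 151.0 -23.1 1.7 dist 417
  -> (np.float64(0.5162), np.float64(0.1642), 0.078, -91.7) : -389.6 153.0 148.9 1.7 dist 444
```

The gap reads 0.50, so I missed the red pot. It now shows at about (.709,-.199). I'll look again.

```bash
python3 - <<'E'
from h import *
crop(cv2.imread("pics/side_11.png"),170,90,290,200,5.5,"pics/s11c.png")
crop(cv2.imread("pics/top_11.png"),230,90,370,220,5,"pics/t11c.png")
E
```

```text
(no output)
```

View pics/s11c.png

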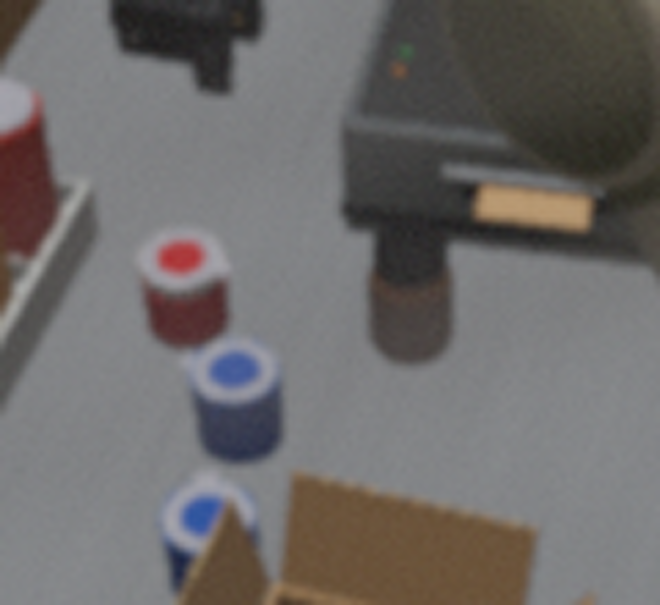

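View pics/t11c.png

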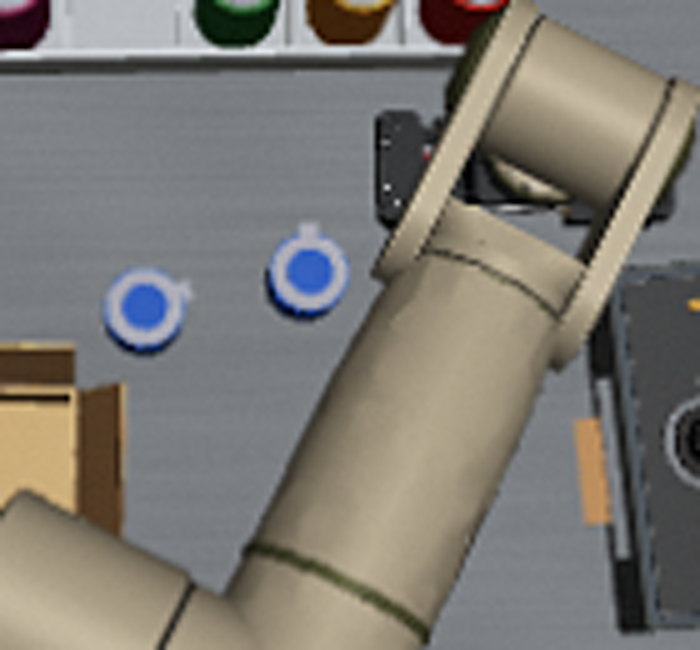

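The red pot is still upright but was knocked to about (.709,-.199). I'll back off and measure it in both views.

Emit:
{"name": "drive_tool", "arguments": {
  "steps": "0 40 0 0; 0 80 0 0; 0 120 0 0; 0 160 0 0; 0 200 0 0; 0 200 0 0; 0 200 0 0; 0 200 0 0; 0 200 0 0; 0 200 0 0",
  "claw": 0.04
}}

```text
clock: 23.55
ee_pos: [0.467, -0.2238, 0.2226]
ee_rot: [-0.0, 0.708, -0.707, 0.0]
contact_force: [0.0, 0.2, 0.3]
finger_gap: 0.96
```

```bash
python3 - <<'E'
from h import *
discs(tag="12")
p,d=eyes.grab_frame("top"); X=cloud("top",d); z=X[...,2]
m=((z>.058)&(z<.07)&(abs(X[...,0]-.7)<.06)&(abs(X[...,1]+.2)<.06)); q=X[m]; print(len(q),cv2.minEnclosingCircle((q[:,:2]*1000).astype(np.float32)))
go((.708,-.199,.21,-90),(.708,-.199,.07,-90))
crop(p[:,:,::-1],280,100,360,170,8,"pics/t12c.png")
E
```

```text
top red [315.6 124.8] 68 [ 0.7071 -0.1961  0.064 ]
top yellow [203.2 190. ] 64 [0.4751 0.2148 0.064 ]
top green [224.4 198.4] 58 [0.4441 0.139  0.064 ]
side red [202.5 136.3] 33 [ 0.7087 -0.1995  0.064 ]
side yellow [229.5 243.1] 75 [0.4772 0.21   0.064 ]
side green [246.7 224.4] 52 [0.4461 0.1335 0.064 ]
172 ((703.4417724609375, -195.56747436523438), 31.19300651550293)
t23.70 pos [ 0.4666 -0.2237  0.2225] yaw -89.9 gap 0.964 F [-0.8 -0.6 -0.1] j6 0.90
  -> (0.708, -0.199, 0.21, -90) : -24.4 -241.5 12.4 0.1 dist 243
  -> (0.708, -0.199, 0.07, -90) : -24.4 -241.5 152.4 0.1 dist 287
```

View pics/t12c.png

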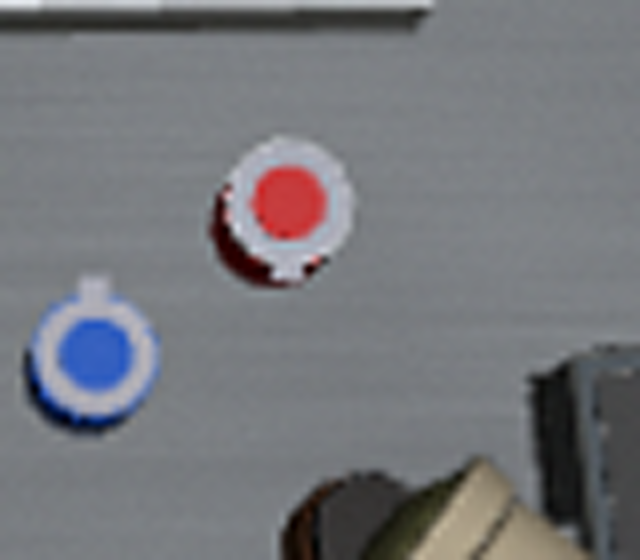

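Emit:
{"name": "drive_tool", "arguments": {
  "steps": "-4 -40 0 0; -8 -80 0 0; -12 -120 0 0; -16 -160 0 0; -20 -200 0 0; -25 -240 0 0; -25 -240 20 0; -25 -240 50 0; -25 -240 80 0; -25 -240 100 0"
}}

```text
clock: 24.53
ee_pos: [0.7055, -0.1978, 0.1186]
ee_rot: [0.001, 0.708, -0.707, -0.002]
contact_force: [0.4, -0.0, -0.3]
finger_gap: 0.955
```

```bash
python3 - <<'E'
from h import *
discs(tag="13")
go((.707,-.198,.21,-90),(.707,-.198,.07,-90))
E
```

```text
top yellow [203.2 190. ] 64 [0.4751 0.2148 0.064 ]
side red [202.9 136.2] 32 [ 0.7074 -0.2001  0.064 ]
side yellow [229.5 243. ] 74 [0.4772 0.2098 0.064 ]
side green [246.7 224.5] 52 [0.4458 0.1339 0.064 ]
t24.63 pos [ 0.7048 -0.1977  0.118 ] yaw -90.0 gap 0.956 F [-0.1  0.2 -0.9] j6 1.14
  -> (0.707, -0.198, 0.21, -90) : 0.0 -1.6 -92.0 0.0 dist 92
  -> (0.707, -0.198, 0.07, -90) : 0.5 -2.6 47.9 0.0 dist 48
```

Emit:
{"name": "drive_tool", "arguments": {
  "steps": "0 -2 15 0; 0 -2 30 0; 0 -2 42 0; 0 -2 47 0; 0 -2 47 0; 0 -2 47 0; 0 -2 47 0; 0 -2 47 0; 0 -2 47 0; 0 -2 47 0"
}}

```text
clock: 25.47
ee_pos: [0.7082, -0.1986, 0.0762]
ee_rot: [-0.0, 0.707, -0.707, 0.0]
contact_force: [0.1, -0.1, -0.5]
finger_gap: 0.957
```

Emit:
{"name": "drive_tool", "arguments": {
  "steps": "0 0 0 0; 0 0 0 0; 0 0 0 0; 0 0 0 0; 0 0 0 0; 0 0 0 0; 0 0 -30 0; 0 0 -70 0; 0 0 -110 0; 0 0 -150 0",
  "claw": 0.5
}}

```text
clock: 26.3
ee_pos: [0.7077, -0.1984, 0.2273]
ee_rot: [0.0, 0.707, -0.707, -0.0]
contact_force: [1.1, -0.2, 0.1]
finger_gap: 0.654
```

```bash
python3 - <<'E'
from h import *
go(cw(34,-8,.25),cw(34,-8,.078))
E
```

```text
t26.30 pos [ 0.7077 -0.1984  0.2273] yaw -90.0 gap 0.654 F [ 1.1 -0.2  0.1] j6 1.14
  -> (np.float64(0.5162), np.float64(0.1642), 0.25, -91.7) : -362.7 191.3 -22.4 1.7 dist 411
  -> (np.float64(0.5162), np.float64(0.1642), 0.078, -91.7) : -362.7 191.1 149.6 1.7 dist 436
```

Emit:
{"name": "drive_tool", "arguments": {
  "steps": "-36 19 -23 1.7; -72 38 -23 1.7; -108 57 -23 1.7; -144 76 -23 1.7; -180 95 -23 1.7; -216 114 -23 1.7; -252 133 -23 1.7; -288 152 -23 1.7; -324 171 -23 1.7; -357 190 -23 1.7"
}}

```text
clock: 27.13
ee_pos: [0.5164, 0.1601, 0.2487]
ee_rot: [0.0, -0.697, 0.717, 0.0]
contact_force: [0.2, 0.1, -1.0]
finger_gap: 0.651
```

```bash
python3 - <<'E'
from h import *
discs(tag="14")
go(cw(36,-14,.25),cw(36,-14,.085))
im=cv2.imread("pics/side_14.png"); crop(im,170,90,310,290,2.9,"pics/s14c.png")
E
```

```text
top yellow [203.2 189.4] 53 [0.4776 0.2147 0.064 ]
side yellow [229.5 243.1] 75 [0.4772 0.21   0.064 ]
side green [246.7 224.5] 50 [0.446 0.134 0.064]
t27.23 pos [0.5153 0.1623 0.2491] yaw -91.4 gap 0.649 F [ 0.7  0.  -1.4] j6 1.68
  -> (np.float64(0.5181), np.float64(0.1581), 0.25, -91.7) : 4.1 -2.9 -0.9 0.3 dist 5
  -> (np.float64(0.5181), np.float64(0.1581), 0.085, -91.7) : 4.3 -2.9 164.1 0.3 dist 164
```

View pics/s14c.png

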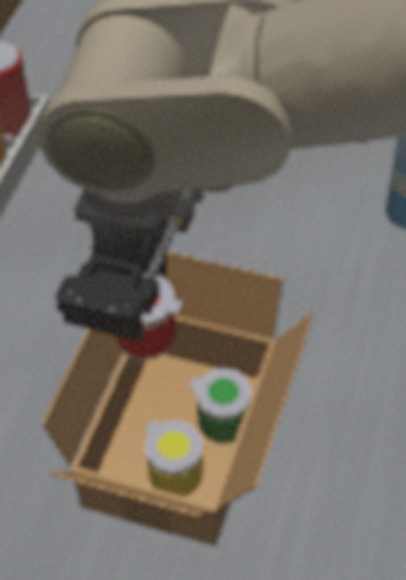

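Emit:
{"name": "drive_tool", "arguments": {
  "steps": "4 -3 0 0; 4 -3 30 0; 4 -3 60 0; 4 -3 90 0; 4 -3 115 0; 4 -3 135 0; 4 -3 150 0; 4 -3 160 0; 4 -3 164 0; 4 -3 164 0"
}}

```text
clock: 28.07
ee_pos: [0.521, 0.1535, 0.0842]
ee_rot: [-0.0, -0.696, 0.718, 0.0]
contact_force: [0.0, -0.3, -1.4]
finger_gap: 0.652
```

Emit:
{"name": "drive_tool", "arguments": {
  "steps": "0 0 1 0; 0 0 2 0; 0 0 3 0; 0 0 4 0; 0 0 5 0; 0 0 6 0; 0 0 6 0; 0 0 6 0; 0 0 6 0; 0 0 6 0"
}}

```text
clock: 28.9
ee_pos: [0.5209, 0.1543, 0.0796]
ee_rot: [0.0, -0.697, 0.717, -0.0]
contact_force: [-2.6, -0.8, 7.0]
finger_gap: 0.653
```

Emit:
{"name": "drive_tool", "arguments": {
  "steps": "0 0 0 0; 0 0 0 0; 0 0 0 0; 0 0 0 0; 0 0 -10 0; 0 0 -40 0; 0 0 -80 0; 0 0 -120 0; 0 0 -150 0; 0 0 -170 0",
  "claw": 0.22
}}

```text
clock: 29.73
ee_pos: [0.5211, 0.1543, 0.2532]
ee_rot: [0.002, -0.697, 0.717, -0.002]
contact_force: [0.8, -0.4, -0.1]
finger_gap: 0.777
```

```bash
python3 - <<'E'
from h import *
discs(tag="15")
go(cw(0,175,.25),cw(0,175,.125))
im=cv2.imread("pics/side_15.png"); crop(im,170,90,310,290,2.9,"pics/s15c.png")
E
```

```text
top red [219.4 179.9] 19 [0.5108 0.1563 0.064 ]
top yellow [203.3 188.8] 44 [0.4795 0.2145 0.064 ]
side red [220.8 223.5] 67 [0.523  0.1513 0.064 ]
side yellow [229.5 243. ] 74 [0.4772 0.2098 0.064 ]
side green [246.7 224.4] 51 [0.446  0.1337 0.064 ]
t29.83 pos [0.5217 0.1544 0.2529] yaw -91.7 gap 0.784 F [-0.   0.1 -0.4] j6 1.67
  -> (np.float64(0.4877), np.float64(0.3481), 0.25, -91.7) : -192.6 39.6 2.8 0.0 dist 197
  -> (np.float64(0.4877), np.float64(0.3481), 0.125, -91.7) : -192.5 40.6 127.8 0.0 dist 235
```

View pics/s15c.png

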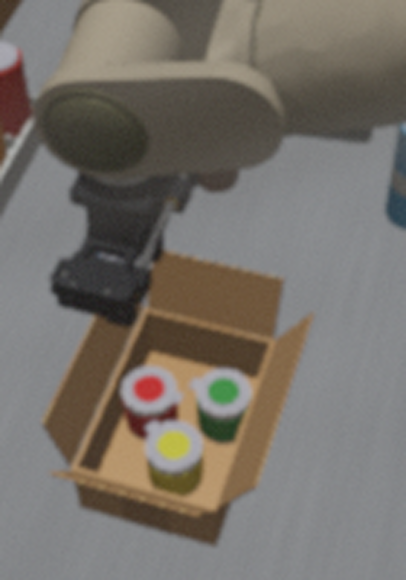

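All three pots stand in the carton. Now the +y end flap, with the claw shut.

Emit:
{"name": "drive_tool", "arguments": {
  "steps": "-40 8 0 0; -80 16 0 0; -120 25 0 0; -160 34 0 0; -193 40 0 0; -193 40 30 0; -193 40 60 0; -193 40 90 0; -193 40 120 0; -193 40 130 0",
  "claw": 1,
  "newtons": 20
}}

```text
clock: 30.67
ee_pos: [0.4841, 0.3473, 0.1136]
ee_rot: [-0.004, -0.697, 0.717, 0.001]
contact_force: [-0.4, -0.2, -0.6]
finger_gap: 0.051
```

```bash
python3 - <<'E'
from h import *
p,d=eyes.grab_frame("side"); crop(p[:,:,::-1],150,150,330,350,2.9,"pics/s16c.png")
go(cw(0,130,.122),cw(0,65,.122),cw(0,65,.105))
E
```

```text
t30.72 pos [0.4844 0.3474 0.114 ] yaw -91.7 gap 0.013 F [ 0.  -0.8 -1.2] j6 2.03
  -> (np.float64(0.4864), np.float64(0.3031), 0.122, -91.7) : 44.2 -3.3 -7.9 0.0 dist 45
  -> (np.float64(0.4844), np.float64(0.2382), 0.122, -91.7) : 109.2 -3.2 -7.6 0.0 dist 109
  -> (np.float64(0.4844), np.float64(0.2382), 0.105, -91.7) : 109.1 -3.3 9.4 0.0 dist 110
```

View pics/s16c.png

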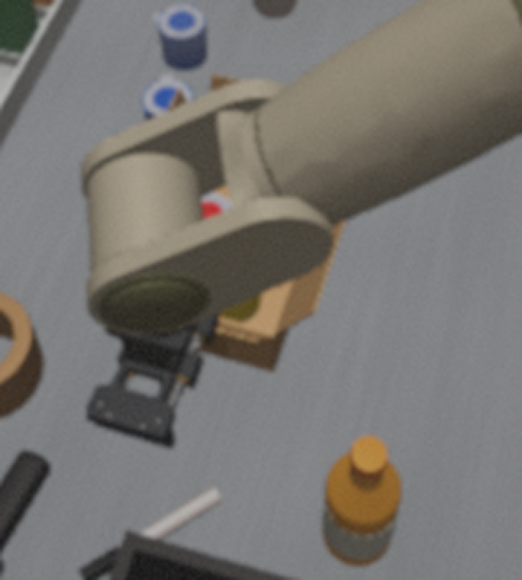

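Emit:
{"name": "drive_tool", "arguments": {
  "steps": "12 -3 -8 0; 24 -3 -8 0; 36 -3 -8 0; 48 -3 -8 0; 60 -3 -8 0; 72 -3 -8 0; 84 -3 -8 0; 96 -3 -8 0; 109 -3 -8 0; 109 -3 -8 0"
}}

```text
clock: 31.55
ee_pos: [0.4862, 0.2371, 0.1267]
ee_rot: [-0.0, -0.696, 0.718, -0.0]
contact_force: [0.4, 0.1, 0.3]
finger_gap: 0.005
```

Emit:
{"name": "drive_tool", "arguments": {
  "steps": "0 0 4 0; 0 0 8 0; 0 0 12 0; 0 0 15 0; 0 0 17 0; 0 0 18 0; 0 0 18 0; 0 0 18 0; 0 0 18 0; 0 0 18 0"
}}

```text
clock: 32.38
ee_pos: [0.4862, 0.2393, 0.1088]
ee_rot: [0.0, -0.697, 0.717, -0.0]
contact_force: [0.3, 0.3, -0.1]
finger_gap: 0.002
```

```bash
python3 - <<'E'
from h import *
p,d=eyes.grab_frame("side"); crop(p[:,:,::-1],150,150,330,350,2.9,"pics/s17c.png")
go(cw(0,65,.105))
E
```

```text
t32.43 pos [0.4862 0.2393 0.1088] yaw -91.7 gap 0.008 F [ 0.8 -0.7 -0.3] j6 1.84
  -> (np.float64(0.4844), np.float64(0.2382), 0.105, -91.7) : 1.2 1.8 3.8 0.0 dist 4
```

View pics/s17c.png

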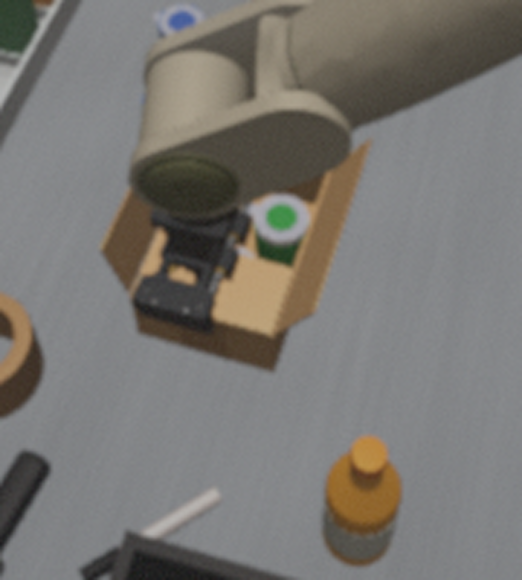

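Emit:
{"name": "drive_tool", "arguments": {
  "steps": "0 0 2 0; 0 0 3 0; 0 0 4 0; 0 0 5 0; 0 0 6 0; 0 0 7 0; 0 0 7 0; 0 0 7 0; 0 0 7 0; 0 0 7 0"
}}

```text
clock: 33.27
ee_pos: [0.4864, 0.2393, 0.1042]
ee_rot: [0.0, -0.697, 0.717, -0.0]
contact_force: [-10.1, -3.8, 24.2]
finger_gap: 0.005
```

```bash
python3 - <<'E'
from h import *
go(cw(0,65,.25),cw(0,-175,.25),cw(0,-175,.122))
E
```

```text
t33.27 pos [0.4864 0.2393 0.1042] yaw -91.6 gap 0.005 F [-10.1  -3.8  24.2] j6 1.84
  -> (np.float64(0.4844), np.float64(0.2382), 0.25, -91.7) : 1.2 1.7 -145.8 0.1 dist 146
  -> (np.float64(0.4773), np.float64(-0.0017), 0.25, -91.7) : 241.2 2.0 -145.8 0.1 dist 282
  -> (np.float64(0.4773), np.float64(-0.0017), 0.122, -91.7) : 241.2 2.1 -17.8 0.1 dist 242
```

Emit:
{"name": "drive_tool", "arguments": {
  "steps": "0 2 -40 0; 0 2 -80 0; 0 2 -120 0; 40 2 -140 0; 80 2 -140 0; 120 2 -140 0; 160 2 -140 0; 200 2 -140 0; 241 2 -140 0; 241 2 -140 0"
}}

```text
clock: 34.1
ee_pos: [0.477, -0.0071, 0.2416]
ee_rot: [-0.001, -0.695, 0.719, -0.001]
contact_force: [-0.3, 1.2, -0.3]
finger_gap: 0.005
```

```bash
python3 - <<'E'
from h import *
p,d=eyes.grab_frame("side"); crop(p[:,:,::-1],150,150,330,350,2.9,"pics/s18c.png")
go(cw(0,-175,.25),cw(0,-175,.124),cw(0,-65,.124))
E
```

```text
t34.15 pos [ 0.4771 -0.0044  0.2417] yaw -92.0 gap 0.006 F [-0.2  0.7 -0.2] j6 1.35
  -> (np.float64(0.4773), np.float64(-0.0017), 0.25, -91.7) : -2.7 -0.1 -8.3 -0.3 dist 9
  -> (np.float64(0.4773), np.float64(-0.0017), 0.124, -91.7) : -2.8 -0.1 117.7 -0.3 dist 118
  -> (np.float64(0.4806), np.float64(0.1082), 0.124, -91.7) : -112.7 0.3 117.6 -0.3 dist 163
```

View pics/s18c.png

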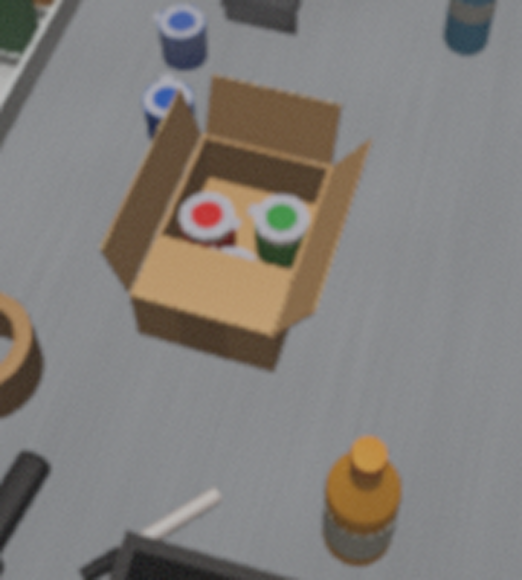

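Emit:
{"name": "drive_tool", "arguments": {
  "steps": "0 0 40 0; 0 0 80 0; 0 0 110 0; -2 0 117 0; -14 0 117 0; -28 0 117 0; -44 0 117 0; -60 0 117 0; -76 0 117 0; -92 0 117 0"
}}

```text
clock: 34.98
ee_pos: [0.4803, 0.092, 0.1261]
ee_rot: [0.001, -0.697, 0.717, -0.001]
contact_force: [0.5, -0.6, 0.5]
finger_gap: 0.011
```

```bash
python3 - <<'E'
from h import *
go(cw(0,-65,.124),cw(0,-65,.105))
E
```

```text
t34.98 pos [0.4803 0.092  0.1261] yaw -91.6 gap 0.011 F [ 0.5 -0.6  0.5] j6 1.55
  -> (np.float64(0.4806), np.float64(0.1082), 0.124, -91.7) : -16.2 0.2 2.1 0.1 dist 16
  -> (np.float64(0.4806), np.float64(0.1082), 0.105, -91.7) : -16.2 0.2 21.1 0.1 dist 27
```

Emit:
{"name": "drive_tool", "arguments": {
  "steps": "-8 0 0 0; -16 0 2 0; -18 0 6 0; -18 0 10 0; -18 0 14 0; -18 0 17 0; -18 0 20 0; -18 0 22 0; -18 0 24 0; -18 0 24 0"
}}

```text
clock: 35.82
ee_pos: [0.4807, 0.108, 0.104]
ee_rot: [0.0, -0.697, 0.717, -0.001]
contact_force: [-15.3, -1.1, 41.5]
finger_gap: 0.008
```

Emit:
{"name": "drive_tool", "arguments": {
  "steps": "0 0 -40 0; 0 0 -80 0; 0 0 -120 0; 60 0 -120 0; 120 0 -120 0; 180 0 -120 0; 200 0 -120 0; 200 0 -120 0; 200 0 -120 0; 200 0 -120 0"
}}

```text
clock: 36.65
ee_pos: [0.4743, -0.093, 0.2204]
ee_rot: [-0.0, -0.695, 0.719, 0.0]
contact_force: [-0.7, 0.0, 0.5]
finger_gap: 0.008
```

```bash
python3 - <<'E'
from h import *
p,d=eyes.grab_frame("side"); crop(p[:,:,::-1],150,150,330,350,2.9,"pics/s19c.png")
X=cloud("side",d)
for s in(1,-1):
  for y in(20,40,60,80,100):
    w=cw(0,s*y,0); m=(abs(X[...,0]-w[0])<.05)&(abs(X[...,1]-w[1])<.008)&(X[...,2]>.05)&(X[...,2]<.2); print(s*y,m.sum(),np.median(X[m][:,2]) if m.sum() else 0)
go()
E
```

```text
20 31 0.06668380256028683
40 161 0.08135059168766512
60 170 0.08135427693265673
80 176 0.08135980015264804
100 278 0.075701568144657
-20 126 0.06712361316652732
-40 202 0.07987376576696131
-60 140 0.08122913484818073
-80 138 0.08123383611314439
-100 127 0.08127008608139441
t36.70 pos [ 0.4743 -0.0918  0.2204] yaw -91.8 gap 0.005 F [ 0.4  0.5 -0.2] j6 1.17
```

View pics/s19c.png

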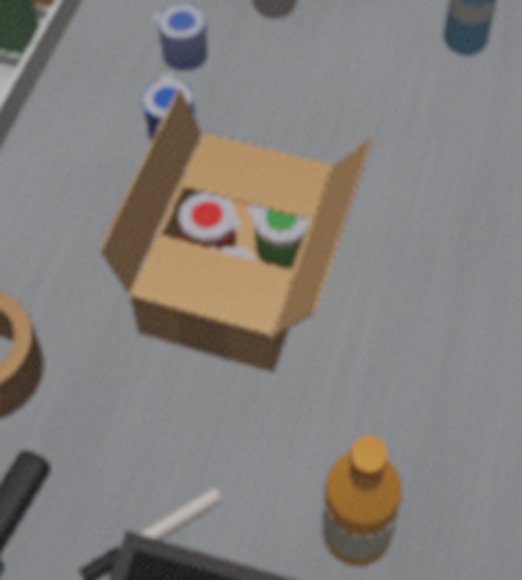

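Both end flaps are flat (81 mm). Now the far (+x) side flap.

```bash
python3 - <<'E'
from h import *
go(cw(145,0,.22),cw(145,0,.128),cw(35,0,.128),cw(35,0,.106))
E
```

```text
t36.70 pos [ 0.4743 -0.0918  0.2204] yaw -91.8 gap 0.005 F [ 0.4  0.5 -0.2] j6 1.17
  -> (np.float64(0.6274), np.float64(0.1689), 0.22, -91.7) : -265.3 -145.0 0.5 -0.1 dist 302
  -> (np.float64(0.6274), np.float64(0.1689), 0.128, -91.7) : -265.2 -145.0 92.5 -0.1 dist 316
  -> (np.float64(0.5175), np.float64(0.1722), 0.128, -91.7) : -265.2 -35.1 92.5 -0.1 dist 283
  -> (np.float64(0.5175), np.float64(0.1722), 0.106, -91.7) : -265.1 -35.1 114.5 -0.1 dist 291
```

Emit:
{"name": "drive_tool", "arguments": {
  "steps": "-35 -20 -10 0; -70 -40 -10 0; -105 -60 -10 0; -140 -78 -10 0; -175 -96 -10 0; -210 -114 -10 0; -245 -132 -10 0; -265 -145 -10 0; -265 -145 0 0; -265 -145 0 0"
}}

```text
clock: 37.53
ee_pos: [0.6261, 0.1712, 0.2181]
ee_rot: [-0.002, -0.698, 0.716, 0.001]
contact_force: [-1.1, -0.4, -0.6]
finger_gap: 0.001
```

```bash
python3 - <<'E'
from h import *
p,d=eyes.grab_frame("side"); crop(p[:,:,::-1],150,150,330,350,2.9,"pics/s20c.png")
p,d=eyes.grab_frame("top"); crop(p[:,:,::-1],150,100,300,240,4,"pics/t20c.png")
go(cw(145,0,.22),cw(145,0,.128),cw(35,0,.128),cw(35,0,.106))
E
```

```text
t37.63 pos [0.6264 0.1692 0.2202] yaw -91.6 gap 0.002 F [0.3 0.5 0.3] j6 1.68
  -> (np.float64(0.6274), np.float64(0.1689), 0.22, -91.7) : 0.3 -1.0 0.2 0.1 dist 1
  -> (np.float64(0.6274), np.float64(0.1689), 0.128, -91.7) : 0.3 -1.2 92.2 0.1 dist 92
  -> (np.float64(0.5175), np.float64(0.1722), 0.128, -91.7) : 0.1 108.7 92.3 0.1 dist 143
  -> (np.float64(0.5175), np.float64(0.1722), 0.106, -91.7) : 0.1 108.7 114.3 0.1 dist 158
```

View pics/t20c.png

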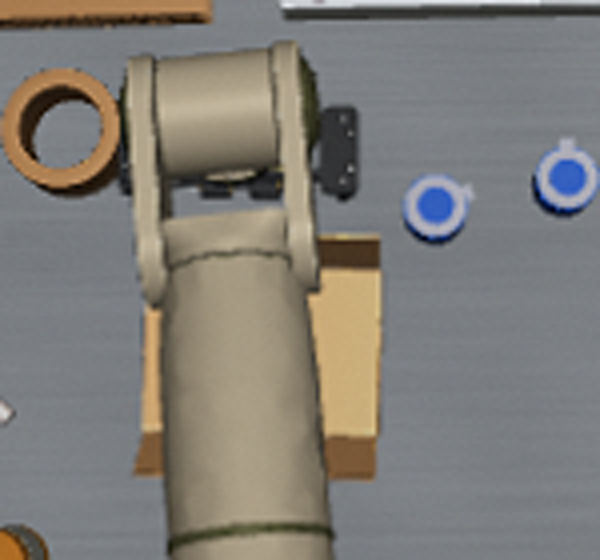

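Emit:
{"name": "drive_tool", "arguments": {
  "steps": "0 -1 40 0; 0 -1 75 0; 0 -1 92 0; 0 10 92 0; 0 25 92 0; 0 42 92 0; 0 59 92 0; 0 76 92 0; 0 93 92 0; 0 108 92 0"
}}

```text
clock: 38.47
ee_pos: [0.5181, 0.1715, 0.1296]
ee_rot: [0.0, -0.696, 0.718, -0.0]
contact_force: [-0.3, 0.4, 0.3]
finger_gap: 0.003
```

Emit:
{"name": "drive_tool", "arguments": {
  "steps": "0 0 4 0; 0 0 8 0; 0 0 12 0; 0 0 15 0; 0 0 18 0; 0 0 20 0; 0 0 21 0; 0 0 22 0; 0 0 22 0; 0 0 22 0"
}}

```text
clock: 39.3
ee_pos: [0.5195, 0.1722, 0.1078]
ee_rot: [0.0, -0.697, 0.717, -0.0]
contact_force: [-5.5, -1.4, 13.9]
finger_gap: 0.009
```

```bash
python3 - <<'E'
from h import *
p,d=eyes.grab_frame("side"); crop(p[:,:,::-1],150,150,330,350,2.9,"pics/s21c.png")
go(cw(35,0,.106))
E
```

```text
t39.35 pos [0.5195 0.1722 0.1078] yaw -91.7 gap 0.004 F [-5.  -2.7 12.2] j6 1.71
  -> (np.float64(0.5175), np.float64(0.1722), 0.106, -91.7) : 0.0 2.0 1.8 0.0 dist 3
```

View pics/s21c.png

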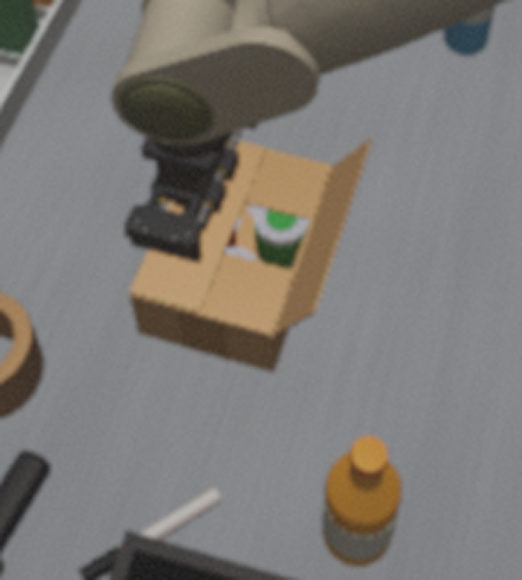

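```bash
python3 - <<'E'
from h import *
go(cw(35,0,.23),cw(-145,0,.23),cw(-145,0,.128),cw(-35,0,.128),cw(-35,0,.106))
E
```

```text
t39.35 pos [0.5195 0.1722 0.1078] yaw -91.7 gap 0.004 F [-5.  -2.7 12.2] j6 1.71
  -> (np.float64(0.5175), np.float64(0.1722), 0.23, -91.7) : 0.1 1.9 -122.2 0.0 dist 122
  -> (np.float64(0.3376), np.float64(0.1775), 0.23, -91.7) : -0.0 181.9 -122.3 0.0 dist 219
  -> (np.float64(0.3376), np.float64(0.1775), 0.128, -91.7) : -0.1 182.0 -20.3 0.0 dist 183
  -> (np.float64(0.4475), np.float64(0.1742), 0.128, -91.7) : 0.0 72.0 -20.2 0.0 dist 75
  -> (np.float64(0.4475), np.float64(0.1742), 0.106, -91.7) : 0.0 72.0 1.8 0.0 dist 72
```

Emit:
{"name": "drive_tool", "arguments": {
  "steps": "0 0 -40 0; 0 0 -80 0; 0 0 -122 0; 0 40 -122 0; 0 80 -122 0; 0 120 -122 0; 0 160 -122 0; 0 182 -122 0; 0 182 -122 0; 0 182 -122 0"
}}

```text
clock: 40.18
ee_pos: [0.3373, 0.1777, 0.2292]
ee_rot: [0.001, -0.697, 0.717, -0.0]
contact_force: [0.2, 1.2, 0.2]
finger_gap: 0.002
```

```bash
python3 - <<'E'
from h import *
p,d=eyes.grab_frame("side"); crop(p[:,:,::-1],150,150,330,350,2.9,"pics/s22c.png")
go(cw(-145,0,.23),cw(-145,0,.128),cw(-35,0,.128),cw(-35,0,.106))
E
```

```text
t40.23 pos [0.338  0.1777 0.2291] yaw -91.7 gap 0.006 F [ 0.1 -0.2 -0.1] j6 1.77
  -> (np.float64(0.3376), np.float64(0.1775), 0.23, -91.7) : 0.2 0.4 -0.9 0.0 dist 1
  -> (np.float64(0.3376), np.float64(0.1775), 0.128, -91.7) : 0.2 0.6 101.1 0.0 dist 101
  -> (np.float64(0.4475), np.float64(0.1742), 0.128, -91.7) : 0.3 -109.4 101.2 0.0 dist 149
  -> (np.float64(0.4475), np.float64(0.1742), 0.106, -91.7) : 0.3 -109.3 123.2 0.0 dist 165
```

View pics/s22c.png

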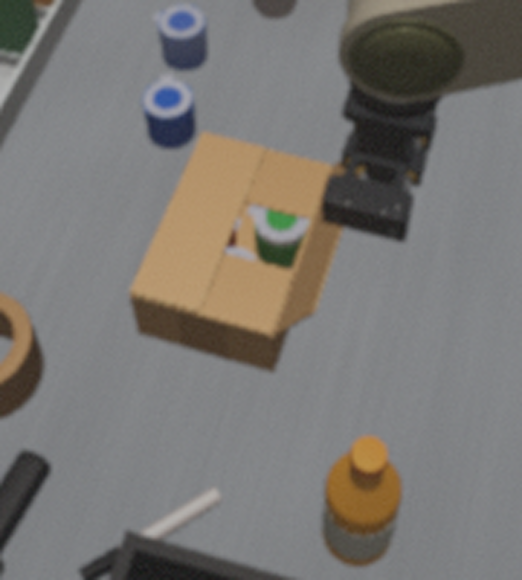

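Emit:
{"name": "drive_tool", "arguments": {
  "steps": "0 0 40 0; 0 0 80 0; 0 0 101 0; 0 -10 101 0; 0 -25 101 0; 0 -42 101 0; 0 -59 101 0; 0 -76 101 0; 0 -93 101 0; 0 -110 101 0"
}}

```text
clock: 41.07
ee_pos: [0.4502, 0.1742, 0.129]
ee_rot: [0.001, -0.697, 0.718, -0.001]
contact_force: [-1.7, 0.1, 0.3]
finger_gap: 0.009
```

Emit:
{"name": "drive_tool", "arguments": {
  "steps": "0 0 4 0; 0 0 8 0; 0 0 12 0; 0 0 15 0; 0 0 18 0; 0 0 20 0; 0 0 21 0; 0 0 22 0; 0 0 22 0; 0 0 22 0"
}}

```text
clock: 41.9
ee_pos: [0.4471, 0.1745, 0.1077]
ee_rot: [0.0, -0.697, 0.717, -0.0]
contact_force: [-10.1, -2.9, 25.0]
finger_gap: 0.004
```

Emit:
{"name": "drive_tool", "arguments": {
  "steps": "0 0 -40 0; 0 0 -80 0; 0 0 -120 0; 0 0 -140 0; 40 40 -150 0; 80 80 -150 0; 120 120 -150 0; 160 140 -150 0; 200 140 -150 0; 230 140 -150 0"
}}

```text
clock: 42.73
ee_pos: [0.3053, -0.0231, 0.2557]
ee_rot: [0.0, -0.698, 0.717, -0.0]
contact_force: [1.2, -1.3, 1.1]
finger_gap: 0.009
```

```bash
python3 - <<'E'
from h import *
go()
p,d=eyes.grab_frame("side"); crop(p[:,:,::-1],130,50,330,350,2,"pics/s23c.png")
X=cloud("side",d); p2,d2=eyes.grab_frame("top"); Y=cloud("top",d2); cv2.imwrite("pics/t23.png",p2[:,:,::-1])
for x in(-70,-55,-40,-25,-8,8,25,40,55,70):
  r=[]
  for Z in(X,Y):
    for y in (-70,0,70):
      w=cw(x,y,0); m=(abs(Z[...,0]-w[0])<.007)&(abs(Z[...,1]-w[1])<.03)&(Z[...,2]>.04)&(Z[...,2]<.16); r.append((int(m.sum()),round(float(np.median(Z[m][:,2])),4) if m.sum() else 0))
  print(x,r)
m=(abs(X[...,0]-.505)<.03)&(abs(X[...,1]+.384)<.03)&(X[...,2]>.125)&(X[...,2]<.15); print("knob",np.percentile(X[m][:,2],[50,90]))
E
```

```text
t42.73 pos [ 0.3053 -0.0231  0.2557] yaw -91.5 gap 0.009 F [ 1.2 -1.3  1.1] j6 1.13
-70 [(87, 0.0834), (103, 0.0832), (110, 0.0821), (62, 0.0855), (49, 0.0862), (65, 0.0861)]
-55 [(74, 0.0846), (83, 0.0844), (94, 0.0848), (68, 0.0848), (65, 0.0862), (68, 0.0855)]
-40 [(76, 0.0847), (82, 0.0847), (96, 0.0844), (63, 0.0864), (68, 0.0862), (66, 0.0858)]
-25 [(71, 0.0847), (84, 0.0847), (97, 0.0848), (67, 0.0856), (68, 0.0864), (67, 0.087)]
-8 [(72, 0.0848), (80, 0.0853), (91, 0.0846), (55, 0.0849), (68, 0.086), (66, 0.0857)]
8 [(74, 0.0851), (81, 0.0848), (92, 0.0846), (68, 0.0866), (64, 0.0857), (66, 0.0863)]
25 [(73, 0.0846), (83, 0.0849), (93, 0.0847), (68, 0.0858), (66, 0.0865), (64, 0.0858)]
40 [(73, 0.0849), (80, 0.0847), (98, 0.0847), (68, 0.0869), (63, 0.0857), (61, 0.0861)]
55 [(72, 0.085), (78, 0.0849), (96, 0.0847), (68, 0.0859), (58, 0.0864), (67, 0.086)]
70 [(61, 0.0848), (68, 0.0848), (79, 0.0843), (42, 0.0852), (51, 0.0863), (51, 0.0864)]
knob [0.13669605 0.13966739]
```

View pics/s23c.png

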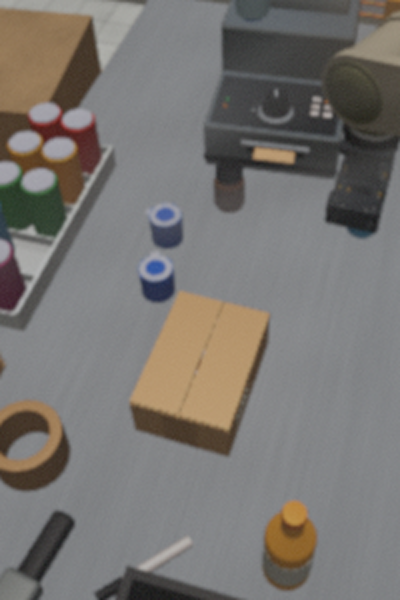

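View pics/t23.png

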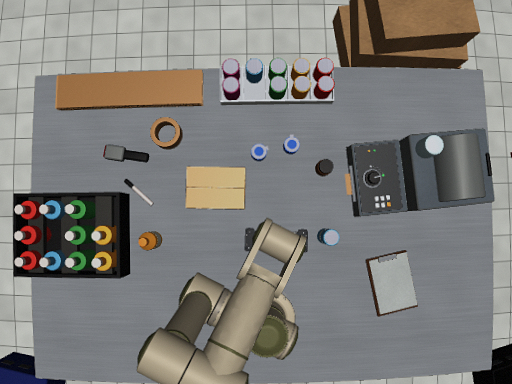

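The carton is closed. Every spot checked on the side flaps is level at 84–86 mm, the knob is out with its pointer at the green mark, and the bystanders are where they were. Handing in.

```bash
python3 - <<'E'
from h import *
go(); print(arm.close_job())
E
```

```text
t42.83 pos [ 0.3061 -0.0275  0.2559] yaw -92.3 gap 0.010 F [ 0.1  0.8 -0.1] j6 1.13
the job is handed in; nothing more can be done
None
```

I switched the dispenser on, stood the three fruit pots (green, yellow and red) in the carton, and folded both end flaps and then both side flaps flat. I handed the job in at about 43 s.

**Knob:** it was pressed about 7 mm, turned about 82° clockwise and let spring out. In the last pictures its top is at about 139–140 mm, so it is out, and the pointer is at the green mark.

**Pots:** only three were there. I left the two blue look-alikes alone. The first grip on the red pot missed because it had been knocked about 5 cm aside. I measured it again and the second grip held. All three stood upright on the floor before the flaps were folded; with the carton shut they can't be seen now.

**Flaps:** the end flaps measured about 81 mm before being covered. The closed side flaps measured 82–85 mm in the side view and 85–87 mm in the top view, level across the carton.

**Other checks:** the bystanders look unmoved, but I judged that by eye from the last pictures. The arm was clear of everything, with contact force near zero. The highest force I read was about 44 N at the wrist, from the fingertips pressing the second end flap. The two cameras disagreed by 1–5 mm throughout, and none of the final checks failed.

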